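# Clear the leather bench of offcuts

### The arm

A 7-joint arm with a two-finger parallel gripper is mounted at the origin on the work surface. World frame = base frame: x ahead of the robot, y to its left, z up, the work surface at z = 0. Lengths are in m, angles in degrees, forces in N, time in s.
With the tool pointing down it reaches from about 0.425 to 0.825 m from the base axis. Payload 3.6 kg.
Tool frame: the origin (TCP) lies at the very end of the fingers, on their centre line; the grasp point (between the pads) lies r.grip_depth behind it (r.grip_depth is the distance from the TCP to the grasp point, in m); z points along the fingers, y is the line along which they close (so a half turn about z gives the same grasp; the last joint's range is limited). The gripper opens to 85 mm and grips with 20 to 120 N. Pads are 22 mm wide; open, the fingers measure 114 mm over their backs; the gripper's body (76 mm by 85 mm) begins 54 mm behind the grasp point. The pads swing forward as they close: fully open they stand 13 mm farther back than shut.
Start: joints at [-70.904, 35.231, -0.722, 81.555, 0.464, 63.22, -2.315], TCP at [0.229, 0.608, 0.231] pointing down, gripper open.
Joint ranges: [-178.69, 178.69], [-17.37, 117.87], [-77.05, 75.6], [15.02, 138.74], [-78.02, 258.01], [0.78, 113.62], [-162.83, 162.83]. Speed limits (degrees/s): [159.86, 159.86, 180, 180, 180, 180, 180].

### API

Orientations are given as [roll, pitch, yaw] about the fixed x, y, z axes, in that order (R = Rz(yaw) Ry(pitch) Rx(roll)).
In Python, from cell import r gives the robot as it stands.
- The arm moves only by the tool apply_moves, never from a script. Its argument "rows" is text: rows parted by semicolons, each of 7 numbers parted by spaces: the shift along the tool's x, y, z in cm, then the turn, a rotation vector about the tool's x, y, z in degrees, then the finger opening in cm, from 0 to 8.54. A call has 1 to 20 rows; each row is the pose to reach, as a shift and turn from the pose commanded when the call began, along the tool's axes at that moment; what a row does not reach only later rows make up. A row lasts 1/12 s, in which the tool goes at most 41.7 mm and 7.16 degrees, less where a joint would pass 70% of its speed; a pose out of reach is approached as far as the arm can. A call with a gripper value outside its range is refused whole. The fingers move at their own pace and stop on an object; "newtons" is the grip in N (left out, the last holds). Time passes only in rows, so rows that repeat a pose let the fingers close. It gives the time, the measured TCP pose, the force, the opening and the grip force at its end, in the units of the state.
- r.sense(): the state, without advancing time (a new reading comes with each control period).
- r.read_camera(name): name is "scene" or "top"; returns a dict with "image" (420x560x3 uint8, blue, green, red), "fx", "fy", "cx", "cy" (pixels), "R" (3x3) and "t" (3): a world point X has camera coordinates R X + t. Camera axes: x right, y down, z forward; pixel columns grow to the right and rows downward; lengths in m; the calibration is good to about 2 mm. A picture is of the moment at which its call begins. There is no depth.
- r.job_done(): hands the job in; it is judged then, once.
The state is a dict: "time": time; "joints": joint angles; "dq": joint speeds; "joint_torque": joint torques, N m; "ee_pos": TCP position; "ee_rot": TCP orientation; "wrist_force": force on the tool from outside, world axes, zero at the start; "wrist_torque": the same for the moment, N m; "width": finger opening in m; "grip_force": force on a finger pad.
Only numpy, scipy, OpenCV 4.12 (cv2) and the standard library are available. Lean on these libraries where they do the work, as an engineer would, in place of code of your own. Each camera call takes 0.05 s, during which the arm holds its last target. There are 200 camera calls.

### The job

Clear the waste off the leatherworker's bench: draw the used wooden punching block out from under the bench press without knocking the press's ram, and get the round and the L-shaped plywood offcut off the stone slab, so that all three finish lying inside the scrap tray beside the slab. Leave the thread spool, the wax cake, the mallet and the glue tin where they stand.

Things in the scene. Friction and masses are not known exactly. Their poses are not given: they have to be found in the camera images.
- press: Green bench arbor press, fixed. Origin on the table under the ram's vertical axis; throat opens to its own -x, column at x +105 to +165 mm. Round steel anvil, radius 55 mm, centred on the origin, flat top 65 mm above the table. The head overhangs the anvil (from x -38 mm, 75 mm wide, underside 235 mm above the table); lever on its -y side, above 200 mm.
- ram: Upright steel ram of the press with a round punch holder of 36 mm diameter at its foot. Origin at the centre of its lower end, 170 mm above the table, i.e. 105 mm above the anvil, on the anvil's axis. Geared to the lever: it should not be knocked.
- block: Used wooden punching block, loose, 85 (its x) x 45 (its y) x 40 mm high, lying flat on the press's anvil under the ram, about 0.1 kg. Origin at the centre of its underside; there are 65 mm between its top and the ram. Its x axis points roughly away from the robot, so it can be gripped over its 45 mm with the tool tilted.
- slab: Fixed stone tooling slab with a white cutting board, 360 (its x) x 280 (its y) mm, flat top 50 mm above the table. Origin at the centre of its underside on the table. The scrap tray stands against its -y side.
- tray: Fixed open scrap tray, grey plastic, 340 (its x) x 260 (its y) x 45 mm high, walls and floor 4 mm. Origin at the centre of its underside on the table, axes parallel to the slab's. Its +y wall stands 1 mm from the slab's -y side, its rim 5 mm lower than the slab's top, so things can be pushed off the slab into it.
- ell: L-shaped plywood offcut, loose, 20 mm thick, flat on the slab, 0.075 kg. Overall 90 (its x) x 105 (its y) mm; origin at the centre of that rectangle, on the underside. Long leg 38 mm wide along its -x side, full 105 mm; short leg 38 mm wide along its +y side, full 90 mm, so its +y side, turned roughly away from the tray, is straight.
- disc: Round plywood offcut, loose, 100 mm diameter, 20 mm thick, lying flat on the slab, about 0.095 kg. Origin at the centre of its underside. Too wide to grip across.
- spool: Thread spool standing on the slab near its -x edge, 40 mm diameter, 62 mm high, origin under its centre. To be left alone.
- wax: Round amber cake of wax on the slab near its +x edge, 42 mm diameter, 30 mm high, origin under its centre. To be left alone.
- mallet: Mallet lying on the table to the robot's right beyond the tray: white head 60 mm diameter, 95 mm long, dark handle 190 mm along its -x. Origin on the table under the head's centre. To be left alone.
- tin: Closed glue tin standing on the table at the robot's left, 90 mm diameter, 110 mm high, origin under its centre. To be left alone.

How it is judged:
By the outcome, as a careful person would: the job done as asked, in the order asked, and still so for the second after the job is handed in, with the robot touching nothing.
It also fails if it takes over 70 s, if anything falls off the work surface, if the arm or the gripper's body presses on something with over 40 N, if the wrist force passes 120 N, or if a joint passes its speed limit or range.

## Working session

There is one attempt and no reset: what is moved stays moved. The work goes in short steps, Python scripts to look and compute and a tool call to move; the robot and the scene stay as the last step left them, time stands still between calls to the robot, and variables do not carry over. Pictures are saved under pics/ and viewed, at most 10 in all, crops included, and the job is handed in when it is done.

Besides the shell and the picture viewer there is one more tool, called after ">>>" in YAML: its name, and indented under it one key for each argument. apply_moves: Moves the arm, as the interface text tells. Its arguments: {"type":"object","properties":{"rows":{"type":"string"},"newtons":{"type":"number"}},"required":["rows"]}

```bash
ls; mkdir -p pics; python3 - <<'E'
from cell import r
import cv2
for n in ("scene","top"):
    c=r.read_camera(n); cv2.imwrite(f"pics/{n}0.png",c["image"]); print(n,c["fx"],c["fy"],c["cx"],c["cy"],c["R"],c["t"])
print(r.sense(), r.grip_depth)
E
```

```text
pics
scene 419.3286904518262 419.3286904518262 278.6393229058263 210.78316294577806 [[-0.99800503 -0.06283658  0.0061256 ]
 [-0.04771089  0.68709425 -0.72500011]
 [ 0.04134766 -0.72384602 -0.68872151]] [0.53137472 0.14021081 1.22549665]
top 447.9256218348184 447.9256218348184 279.279242858059 212.69526147594385 [[ 0.0043786  -0.99992123  0.01176308]
 [-0.99533297 -0.00549189 -0.09634379]
 [ 0.09640081 -0.01128634 -0.99527861]] [-0.04943941  0.56463924  1.52892329]
{'time': 0.1, 'joints': array([-70.90388759,  35.28444466,  -0.72444326,  81.63346685,
         0.4629919 ,  63.22218792,  -2.3130178 ]), 'dq': array([ 0.03561719, -0.11507483, -0.04181707, -0.23133419, -0.0689561 ,
        0.00279265, -0.01843697]), 'joint_torque': array([ 3.97888971e-04, -4.70382714e+01,  2.60125324e-01, -1.71571684e+01,
        1.01026939e-02,  5.90339536e-03,  3.40167617e-06]), 'ee_pos': array([0.22857028, 0.60772399, 0.23023793]), 'ee_rot': array([-1.79862721e+02, -7.74356104e-05,  1.59391831e+02]), 'wrist_force': array([-0.15967117, -0.31653722, -0.22607784]), 'wrist_torque': array([ 0.05886822, -0.00487794,  0.00915919]), 'grip_force': 0.0, 'width': 0.08510803503655034} 0.0187
```

View pics/scene0.png

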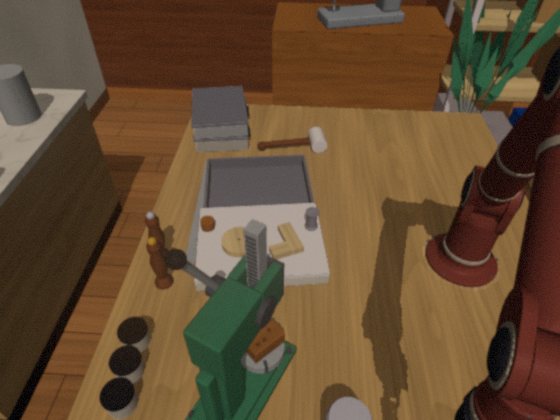

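View pics/top0.png

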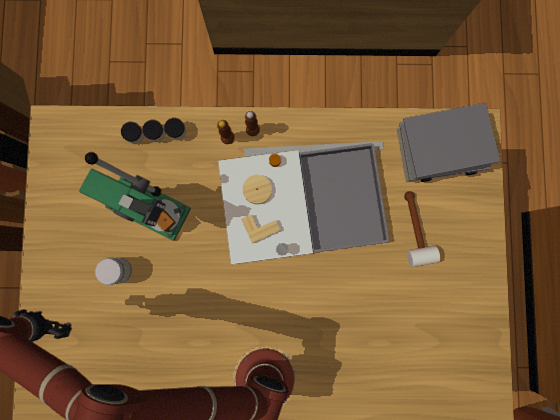

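The scene picture shows the block at about (265,342) under the press, the disc at (237,241), the ell at (288,241), and the tray beyond the slab. In the top picture the block is near (165,217), the disc (258,190), the ell (262,229), the spool (284,248), the wax (275,160), and the tray is centred at (343,198). I'll enlarge these areas to measure them.

```bash
python3 - <<'E'
import cv2,numpy as np
t=cv2.imread("pics/top0.png"); s=cv2.imread("pics/scene0.png")
def crop(im,x0,y0,w,h,k,name):
    c=cv2.resize(im[y0:y0+h,x0:x0+w],None,fx=k,fy=k,interpolation=cv2.INTER_CUBIC)
    for i in range(0,w,10):
        cv2.line(c,(i*k,0),(i*k,6 if i%50 else 14),(0,0,255),1)
        if (x0+i)%20==0: cv2.putText(c,str(x0+i),(i*k,20),0,.35,(0,0,255))
    for i in range(0,h,10):
        cv2.line(c,(0,i*k),(6,i*k),(0,0,255),1)
        if (y0+i)%20==0: cv2.putText(c,str(y0+i),(8,i*k+4),0,.35,(0,0,255))
    cv2.imwrite("pics/"+name,c)
crop(t,210,140,190,130,4,"topslab.png")
crop(t,80,140,120,100,6,"toppress.png")
crop(s,190,190,150,190,3,"scenec.png")
E
```

```text
(no output)
```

View pics/topslab.png

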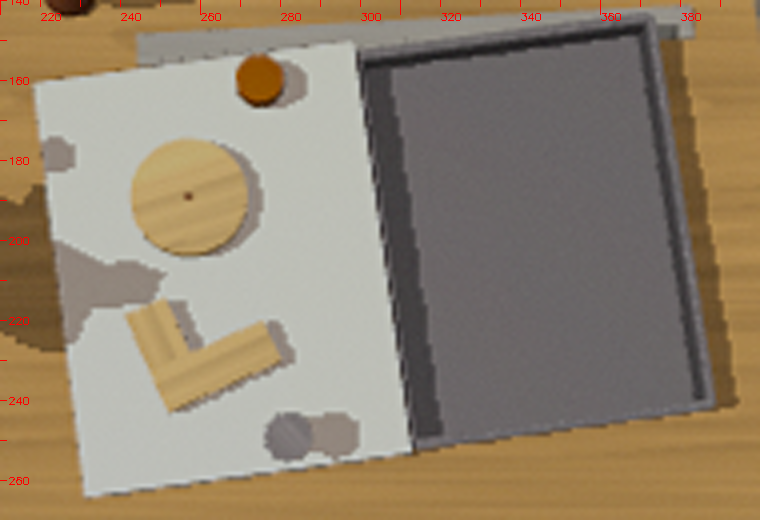

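View pics/toppress.png

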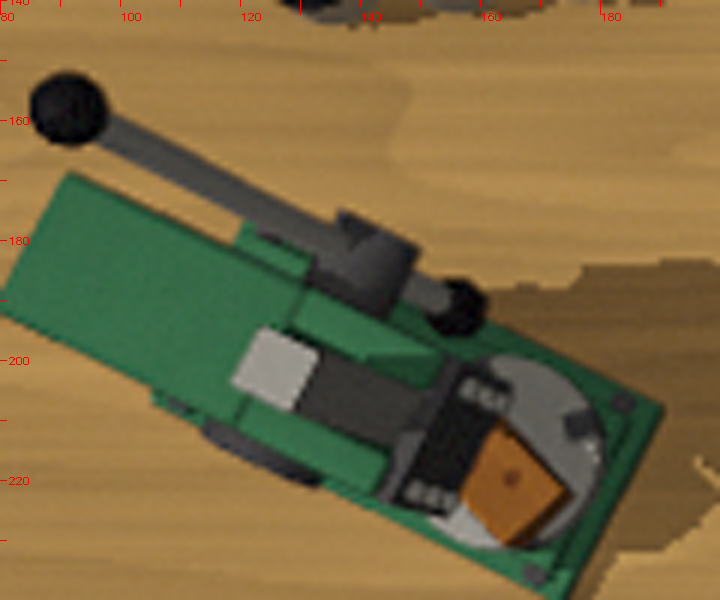

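View pics/scenec.png

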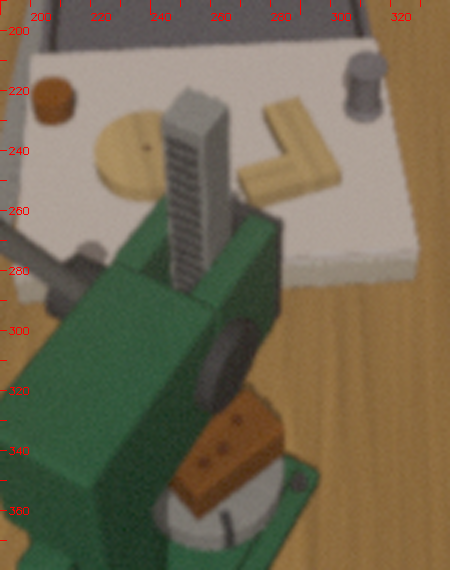

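The crops show these points:
- **Slab corners (top image):** (219,161), (299,150.5), (313,253) and (231,264).
- **Disc:** its hole is at (257,189).
- **Ell:** its outer corner is at (253,243), with ends at (280.5,230) and (242,219.5).
- **Block:** its top corners are near (175,222) and (165,231) in the top image, and (284,334) and (256,355) in the scene image.

Next I turn these into world positions.

```bash
cat > h.py <<'E'
import numpy as np
C={"scene":(419.3286904518262,278.6393229058263,210.78316294577806,[[-0.99800503,-0.06283658,0.0061256],[-0.04771089,0.68709425,-0.72500011],[0.04134766,-0.72384602,-0.68872151]],[0.53137472,0.14021081,1.22549665]),
"top":(447.9256218348184,279.279242858059,212.69526147594385,[[0.0043786,-0.99992123,0.01176308],[-0.99533297,-0.00549189,-0.09634379],[0.09640081,-0.01128634,-0.99527861]],[-0.04943941,0.56463924,1.52892329])}
def ray(n,p):
    f,cx,cy,R,t=C[n];R=np.array(R);t=np.array(t)
    return -R.T@t, R.T@np.array([(p[0]-cx)/f,(p[1]-cy)/f,1])
def at(n,p,z):
    o,d=ray(n,p); return o+d*(z-o[2])/d[2]
def tri(p,q):
    o,d=ray("top",p);o2,e=ray("scene",q)
    s=np.linalg.lstsq(np.c_[d,-e],o2-o,rcond=None)[0]
    a=o+d*s[0];b=o2+e*s[1];return (a+b)/2,np.linalg.norm(a-b)
def px(n,X):
    f,cx,cy,R,t=C[n];c=np.array(R)@X+t;return np.array([cx+f*c[0]/c[2],cy+f*c[1]/c[2]])
E
python3 - <<'E'
from h import *
np.set_printoptions(precision=4,suppress=True)
T=lambda x,y:(210+x/4-.4,140+y/4-.4); P=lambda x,y:(80+x/6-.4,140+y/6-.4); S=lambda x,y:(190+x/3-.4,190+y/3-.4)
print("slab");sl=np.array([at("top",T(*p),.05) for p in [(35,85),(355,42),(412,452),(85,495)]]);print(sl,sl.mean(0))
e=sl[0]-sl[1]+sl[3]-sl[2];print("yaw",np.degrees(np.arctan2(-e[0],e[1])))
print("slab scene",at("scene",S(378,40),.05),at("scene",S(418,252),.05),at("scene",S(18,278),.05))
print("tray rim",at("top",T(652,15),.045),at("top",T(713,407),.045))
print("disc",tri(T(189,197),S(146,148)))
print("disc@.07",at("top",T(189,197),.07))
print("wax",at("top",T(260,80),.08),"spool",at("top",T(289,438),.112))
for a,b in [((127,318),(258,207)),((165,298),(238,178)),((172,412),(341,180)),((282,360),(297,97)),((265,320),(264,107)),((190,350),(289,153))]:
    print("ell",*tri(T(*a),S(*b)),at("top",T(*a),.07))
print("block")
for a,b in [((572,493),(283,432)),((512,545),(248,385)),((512,478),(237,420))]: print(*tri(P(*a),S(*b)),at("top",P(*a),.105))
for b in [(283,432),(248,385),(197,495),(172,465)]: print("sc",at("scene",S(*b),.105))
for b in [(572,493),(512,545),(460,495),(500,418)]: print("tp",at("top",P(*b),.105))
print("base",[at("top",P(*b),.02) for b in [(665,410),(570,600)]])
print("anvil top right edge", at("top",P(607,460),.065),"ram top",at("top",P(275,370),.38))
E
```

```text
slab
[[ 0.7416  0.1651  0.05  ]
 [ 0.7815 -0.1117  0.05  ]
 [ 0.4271 -0.1602  0.05  ]
 [ 0.3896  0.1167  0.05  ]] [0.585  0.0025 0.05  ]
yaw 7.949020556029061
slab scene [ 0.4258 -0.1578  0.05  ] [0.3905 0.1201 0.05  ] [0.7396 0.1722 0.05  ]
tray rim [ 0.8086 -0.3717  0.045 ] [ 0.4667 -0.4187  0.045 ]
disc (array([0.6433, 0.0304, 0.0702]), np.float64(0.0032893270898906777))
disc@.07 [0.6417 0.0303 0.07  ]
wax [ 0.7408 -0.0294  0.08  ] spool [ 0.4375 -0.0546  0.112 ]
ell [0.5377 0.0827 0.0559] 0.0036043180570920937 [0.5384 0.0816 0.07  ]
ell [0.5567 0.0505 0.0574] 0.00016029651849803288 [0.5555 0.0498 0.07  ]
ell [0.4604 0.0436 0.0543] 0.0009250522402352466 [0.4595 0.0429 0.07  ]
ell [ 0.5051 -0.0493  0.0679] 0.00284777192992604 [ 0.5036 -0.0492  0.07  ]
ell [ 0.5378 -0.0347  0.0666] 0.0005086805560835311 [ 0.5373 -0.0347  0.07  ]
ell [0.5111 0.0283 0.0712] 0.0009718854558097042 [0.5116 0.0283 0.07  ]
block
[0.515  0.3084 0.0572] 0.02833262809224818 [0.5255 0.297  0.105 ]
[0.5111 0.321  0.1379] 0.03204051899804664 [0.4969 0.3289 0.105 ]
[0.5342 0.33   0.1049] 0.0011565588821940962 [0.5336 0.33   0.105 ]
sc [0.5001 0.3377 0.105 ]
sc [0.5288 0.2998 0.105 ]
sc [0.5583 0.3913 0.105 ]
sc [0.5787 0.3694 0.105 ]
tp [0.5255 0.297  0.105 ]
tp [0.4969 0.3289 0.105 ]
tp [0.5241 0.3581 0.105 ]
tp [0.5666 0.3375 0.105 ]
base [array([0.5806, 0.2632, 0.02  ]), array([0.47  , 0.3153, 0.02  ])]
anvil top right edge [0.5473 0.2867 0.065 ] ram top [0.5592 0.3698 0.38  ]
```

```bash
cat >> h.py <<'E'
from scipy.spatial.transform import Rotation as Ro
def tool(th,psi): # th: degrees below horizontal, psi heading
    return Ro.from_euler("xyz",[180,th-90,psi],degrees=True)
def go(pos,rot,s=None):
    from cell import r
    s=s or r.sense()
    R0=Ro.from_euler("xyz",s["ee_rot"],degrees=True)
    d=R0.inv().apply(np.array(pos)-s["ee_pos"])*100
    w=(R0.inv()*rot).as_rotvec(degrees=True)
    print("shift cm",d.round(2),"rotvec",w.round(2),"|d|",np.linalg.norm(d).round(2),"|w|",np.linalg.norm(w).round(1))
E
python3 - <<'E'
from h import *
from scipy.optimize import least_squares
np.set_printoptions(precision=4,suppress=True)
P=lambda x,y:(80+x/6-.4,140+y/6-.4); S=lambda x,y:(190+x/3-.4,190+y/3-.4)
obs=[("top",P(572,493),(-1,-1,.105)),("top",P(512,545),(-1,1,.105)),("scene",S(283,432),(-1,1,.105)),("scene",S(197,495),(1,1,.105)),
("scene",S(283,455),(-1,1,.065)),("scene",S(197,518),(1,1,.065))]
def f(v):
    c,s=np.cos(v[2]),np.sin(v[2]);o=[]
    for n,p,(a,b,z) in obs:
        X=np.array([v[0]+c*a*.0425-s*b*.0225,v[1]+s*a*.0425+c*b*.0225,z]);o+=list(px(n,X)-p)
    return o
q=least_squares(f,[.545,.343,.72],loss="soft_l1");print(q.x[:2],np.degrees(q.x[2]),np.array(f(q.x)).reshape(-1,2))
print("anvil",at("top",P(506,451),.065)); print("tin",at("top",(111,271),.11))
print(tool(45,41).as_matrix())
c=np.array([*q.x[:2],.092]);psi=np.degrees(q.x[2]);R=tool(45,psi);d=R.as_matrix()[:,2]
g=c-.025*np.array([np.cos(q.x[2]),np.sin(q.x[2]),0])+.0187*d
print("TCP grasp",g,"standoff",g-.13*d);go(g-.13*d,R)
E
```

```text
[0.5441 0.345 ] 42.78098023831583 [[-0.7865 -0.8219]
 [-1.1374 -0.247 ]
 [ 1.1955 -1.9596]
 [-0.7665 -0.4434]
 [ 0.9024 -0.4323]
 [-0.1562  0.8019]]
anvil [0.5521 0.3435 0.065 ]
tin [0.3644 0.4978 0.11  ]
[[ 0.5337  0.6561  0.5337]
 [ 0.4639 -0.7547  0.4639]
 [ 0.7071  0.     -0.7071]]
TCP grasp [0.5355 0.337  0.0788] standoff [0.468  0.2746 0.1707]
shift cm [-34.14 -22.74   6.01] rotvec [-45.5   28.17 109.61] |d| 41.46 |w| 122.0
```

>>> apply_moves:
  rows: "-30 -32 -2 -45.5 28.2 109.6 8.5;-30 -32 -2 -45.5 28.2 109.6 8.5;-30 -32 -2 -45.5 28.2 109.6 8.5;-30 -32 -2 -45.5 28.2 109.6 8.5;-30 -32 -2 -45.5 28.2 109.6 8.5;-30 -32 -2 -45.5 28.2 109.6 8.5;-30 -32 -2 -45.5 28.2 109.6 8.5;-30 -32 -2 -45.5 28.2 109.6 8.5;-30 -32 -2 -45.5 28.2 109.6 8.5;-30 -32 -2 -45.5 28.2 109.6 8.5;-30 -32 -2 -45.5 28.2 109.6 8.5;-30 -32 -2 -45.5 28.2 109.6 8.5;-30 -32 -2 -45.5 28.2 109.6 8.5;-30 -32 -2 -45.5 28.2 109.6 8.5;-30 -32 -2 -45.5 28.2 109.6 8.5;-30 -32 -2 -45.5 28.2 109.6 8.5;-30 -32 -2 -45.5 28.2 109.6 8.5;-30 -32 -2 -45.5 28.2 109.6 8.5;-30 -32 -2 -45.5 28.2 109.6 8.5;-30 -32 -2 -45.5 28.2 109.6 8.5"

```text
time: 1.77
ee_pos: [0.3927, 0.1962, 0.2623]
ee_rot: [177.3, -40.3, 53.6]
wrist_force: [0.1, -0.8, 0.4]
width: 0.0851
grip_force: 0.0
```

```bash
python3 - <<'E'
from h import *
R=tool(45,42.8);go([.468,.2746,.1707],R)
from cell import r;print(r.sense()["joints"])
E
```

```text
shift cm [ 2.29  0.74 14.01] rotvec [-4.59  4.48  8.05] |d| 14.21 |w| 10.3
[ 47.07891547  16.63559734 -75.39604625 138.42055392 -77.94301587
   1.10450658  17.8929033 ]
```

>>> apply_moves:
  rows: "1 0.3 4 -2 2 4 8.5;2.3 0.7 9 -4.6 4.5 8 8.5;2.3 0.7 14 -4.6 4.5 8 8.5;2.3 0.7 14 -4.6 4.5 8 8.5;2.3 0.7 14 -4.6 4.5 8 8.5;2.3 0.7 14 -4.6 4.5 8 8.5;2.3 0.7 14 -4.6 4.5 8 8.5"

```text
time: 2.35
ee_pos: [0.4211, 0.2145, 0.2993]
ee_rot: [-179.3, -43.9, 43.4]
wrist_force: [-0.2, -0.1, -0.4]
width: 0.0848
grip_force: 0.0
```

```bash
python3 - <<'E'
from h import *
R=tool(45,42.8);go([.468,.2746,.1707],R);go([.5355,.337,.0788],R)
from cell import r;print(r.sense()["joints"])
import cv2
c=r.read_camera("scene");cv2.imwrite("pics/s1.png",cv2.resize(c["image"][150:420,160:560],None,fx=2,fy=2))
E
```

```text
shift cm [-3.49 -0.96 14.51] rotvec [-1.14  1.09  0.43] |d| 14.95 |w| 1.6
shift cm [-3.24 -0.7  27.5 ] rotvec [-1.14  1.09  0.43] |d| 27.7 |w| 1.6
[ 47.42175077  13.46468241 -76.96837932 134.72624565 -77.96015577
   0.83413728   7.21498347]
```

View pics/s1.png

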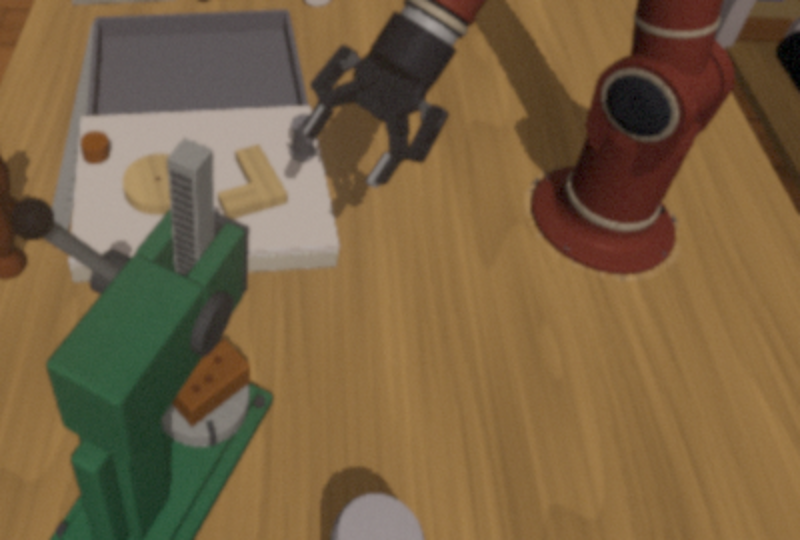

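The arm is up against joint limits at this short radius, with the gripper standing clear near (380,100) in the crop. I'll fit a simple kinematic model to the states so far and plan from that.

```bash
cat > k.py <<'E'
from h import *
import itertools
from scipy.optimize import least_squares
D=[([-70.90388759,35.28444466,-0.72444326,81.63346685,0.4629919,63.22218792,-2.3130178],[0.22857028,0.60772399,0.23023793],[-179.862721,0,159.391831]),
([47.07891547,16.63559734,-75.39604625,138.42055392,-77.94301587,1.10450658,17.8929033],[0.3927,0.1962,0.2623],[177.3,-40.3,53.6]),
([47.42175077,13.46468241,-76.96837932,134.72624565,-77.96015577,0.83413728,7.21498347],[0.4211,0.2145,0.2993],[-179.3,-43.9,43.4])]
LO=np.array([-178.69,-17.37,-77.05,15.02,-78.02,.78,-162.83]);HI=np.array([178.69,117.87,75.6,138.74,258.01,113.62,162.83])
def fk(q,p,sg):
    h,L1,L2,L3,a1,a4,a4b,a6,o1,o7=p
    z=lambda a:Ro.from_euler("z",a,degrees=True); y=lambda a:Ro.from_euler("y",a,degrees=True)
    R=z(sg[0]*q[0]+o1);X=np.array([0,0,h]);add=lambda X,R,x,zz:X+R.apply([x,0,zz])
    X=add(X,R,a1,0);R=R*y(q[1])*z(sg[1]*q[2]);X=add(X,R,a4,L1);R=R*y(q[3])*z(sg[2]*q[4]);X=add(X,R,a4b,L2)
    R=R*y(q[5])*z(sg[3]*q[6]);X=add(X,R,a6,0) if 0 else X+R.apply([0,0,L3]);R=R*z(o7);return X,R
if __name__=="__main__":
    best=[]
    for sg in itertools.product([1,-1],repeat=4):
      for o1 in (0,90,180,-90):
        for o7 in (0,90,180,-90):
          def f(p):
            o=[]
            for q,x,e in D:
                X,R=fk(q,p,sg);o+=list((X-x)*20)+list((Ro.from_euler("xyz",e,degrees=True).inv()*R).as_rotvec())
            return np.array(o+list(p[4:8]*.2))
          s=least_squares(f,[.34,.43,.42,.28,0,0,0,0,o1,o7],max_nfev=30);best.append((s.cost,sg,s.x))
    best.sort(key=lambda b:b[0])
    for b in best[:4]: print(round(b[0],5),b[1],b[2].round(4))
E
python3 k.py
```

```text
0.00054 (-1, -1, -1, -1) [ 2.26100e-01  5.85500e-01  3.77600e-01  3.12200e-01 -8.20000e-03
 -1.93000e-02  2.00000e-03  0.00000e+00 -1.90070e+00  8.84318e+01]
0.00054 (-1, -1, -1, -1) [ 2.26100e-01  5.85500e-01  3.77600e-01  3.12200e-01 -8.20000e-03
 -1.93000e-02  2.00000e-03 -0.00000e+00 -1.90070e+00  8.84318e+01]
0.00054 (-1, -1, -1, -1) [ 2.26100e-01  5.85500e-01  3.77600e-01  3.12200e-01 -8.20000e-03
 -1.93000e-02  2.00000e-03 -0.00000e+00 -1.90070e+00  8.84318e+01]
0.00054 (-1, -1, -1, -1) [ 2.261000e-01  5.855000e-01  3.776000e-01  3.122000e-01 -8.200000e-03
 -1.930000e-02  2.000000e-03 -0.000000e+00 -1.900700e+00 -2.715682e+02]
```

```bash
cat >> k.py <<'E'
PM=None
def model():
    global PM
    if PM is None:
        sg=(-1,)*4
        def f(p):
            p=np.r_[p[:7],0,p[7:]];o=[]
            for q,x,e in D:
                X,R=fk(q,p,sg);o+=list((X-x)*20)+list((Ro.from_euler("xyz",e,degrees=True).inv()*R).as_rotvec())
            return np.array(o+list(p[4:7]*.2)+[p[8]*.02,(p[9]-90)*.02])
        s=least_squares(f,[.226,.58,.378,.312,0,0,0,0,90]);PM=np.r_[s.x[:7],0,s.x[7:]]
    return PM
def ik(pos,rot,q0):
    p=model()
    def f(q):
        X,R=fk(q,p,(-1,)*4);return np.r_[(X-pos)*20,(rot.inv()*R).as_rotvec()*2,(q[2]-q0[2])*.0005]
    s=least_squares(f,np.clip(q0,LO+1,HI-1),bounds=(LO,HI));X,R=fk(s.x,p,(-1,)*4)
    return s.x.round(1),round(np.linalg.norm(X-pos)*1000,1),round(np.degrees((rot.inv()*R).magnitude()),1)
E
python3 - <<'E'
from k import *
print(model().round(4))
for th in (35,45,55,62):
  R=tool(th,42.8);d=R.as_matrix()[:,2];g=np.array([.5257,.328,.092])+.0187*d
  for b in (0,.13): 
    print(th,b,*ik(g-b*d,R,[-30,40,0,90,0,40,90.]))
    print("   -",*ik(g-b*d,R,[-30,40,0,90,0,40,-90.]))
print(ik([.58,.10,.35],tool(90,30),[-10,40,0,90,0,60,80.]),ik([.58,.10,.35],tool(80,30),[47,20,-70,110,-60,30,0.]))
E
```

```text
[ 2.26200e-01  5.86200e-01  3.77600e-01  3.13200e-01 -7.90000e-03
 -2.00000e-02  2.10000e-03  0.00000e+00 -1.87820e+00  8.89222e+01]
35 0 [ -3.8  42.8 -31.7 116.3 -78.    0.8  13.7] 7.6 26.5
   - [ -3.8  42.8 -31.7 116.3 -78.    0.8  13.7] 7.6 26.5
35 0.13 [ 11.3  31.7 -43.6 128.5 -78.    0.8  14.2] 8.1 24.3
   - [ 11.3  31.7 -43.6 128.5 -78.    0.8  14.2] 8.1 24.3
45 0 [-14.1  39.7 -20.6 116.5 -78.    0.8   6.5] 5.1 17.7
   - [-14.1  39.7 -20.6 116.5 -78.    0.8   6.5] 5.1 17.7
45 0.13 [ -1.4  26.4 -31.1 127.4 -78.    0.8   6.9] 4.5 13.7
   - [ -1.4  26.4 -31.1 127.4 -78.    0.8   6.9] 4.5 13.7
55 0 [-20.9  38.6 -13.3 116.8 -78.    0.8   2.7] 2.5 8.7
   - [-20.9  38.6 -13.3 116.8 -78.    0.8   2.7] 2.5 8.7
55 0.13 [-11.8  24.2 -21.  126.1 -78.    0.8   3. ] 0.9 2.9
   - [-11.8  24.2 -21.  126.1 -78.    0.8   3. ] 0.9 2.9
62 0 [-24.5  38.3  -9.4 117.  -78.    0.8   1. ] 0.7 2.3
   - [-24.5  38.3  -9.4 117.  -78.    0.8   1. ] 0.7 2.3
62 0.13 [-28.6  23.2  -0.  120.7 -39.9  11.7 -37.5] 0.0 0.0
   - [-28.6  23.2  -0.  120.7 -39.9  11.7 -37.5] 0.0 0.0
(array([-11.7,  25.3,   0. ,  79.9,  -0. ,  74.8, -70.9]), np.float64(0.0), np.float64(0.0)) (array([  28.9,   33. ,  -70. ,   88.3,   33.3,   70.9, -102.9]), np.float64(0.0), np.float64(0.0))
```

```bash
python3 - <<'E'
from k import *
F=Ro.from_euler("z",180,degrees=True)
for th in (40,45,50):
  R=tool(th,42.8);d=R.as_matrix()[:,2];g=np.array([.5257,.328,.092])+.0187*d
  for b in (0,.13):
   for Rr in (R,R*F):
    print(th,b,*ik(g-b*d,Rr,[-30,40,0,110,180,30,90.]))
R=tool(45,-12);d=R.as_matrix()[:,2]
for Rr in (R,R*F): print("tray",*ik(np.array([.60,-.34,.06]),Rr,[30,40,0,110,180,30,0.]))
go([.58,.10,.35],tool(90,30))
E
```

```text
40 0 [-27.7  44.4  -0.  134.  197.4  48.5  88.3] 0.0 0.0
40 0 [-27.7  44.4  -0.  134.  197.4  48.5 -91.7] 0.0 0.0
40 0.13 [-30.3  27.7  13.  138.7 224.7  36.3  65.8] 3.7 6.5
40 0.13 [ -30.3   27.7   13.   138.7  224.7   36.3 -114.2] 3.7 6.5
45 0 [-28.4  42.   -0.  131.1 198.6  38.4  85.8] 0.0 0.0
45 0 [-28.4  42.   -0.  131.1 198.6  38.4 -94.2] 0.0 0.0
45 0.13 [-28.   26.5   6.3 138.7 214.4  32.4  73.3] 0.5 0.8
45 0.13 [ -28.    26.5    6.3  138.7  214.4   32.4 -106.7] 0.5 0.8
50 0 [-29.   40.2  -0.  127.9 201.2  28.7  82.3] 0.0 0.0
50 0 [-29.   40.2  -0.  127.9 201.2  28.7 -97.7] 0.0 0.0
50 0.13 [-25.3  24.4  -0.  134.2 216.7  20.9  69.1] 0.0 0.0
50 0.13 [ -25.3   24.4   -0.   134.2  216.7   20.9 -110.9] 0.0 0.0
tray [ 35.7  45.8   0.  121.5 213.3  33.9  79.1] 0.0 0.0
tray [  35.7   45.8   -0.   121.5  213.3   33.9 -100.9] 0.0 0.0
shift cm [ 6.16 19.22 -1.33] rotvec [ -5.81 -43.64  13.02] |d| 20.22 |w| 45.9
```

>>> apply_moves:
  rows: "-2 0 -4 0 0 0 8.5;-2 0 -8 0 0 0 8.5;-2 0 -8 0 -10 0 8.5;-2 0 -8 0 -20 0 8.5;-2 0 -8 0 -30 0 8.5;-2 0 -8 0 -30 0 8.5;-2 0 -8 0 -30 0 8.5"

```text
time: 2.98
ee_pos: [0.3666, 0.1663, 0.3424]
ee_rot: [-178.6, -22.2, 43.9]
wrist_force: [-0.4, 0.6, -1.1]
width: 0.085
grip_force: 0.0
```

```bash
python3 - <<'E'
from k import *
from cell import r
s=r.sense();print(s["joints"].round(1),s["ee_pos"],s["ee_rot"]);go([.58,.10,.35],tool(90,30))
E
```

```text
[ 64.6  -6.6 -74.9 120.4 -27.4  46.1 -40.4] [0.36661076 0.16631397 0.34238583] [-178.62023914  -22.24684697   43.93503323]
shift cm [10.25 19.66  2.9 ] rotvec [ -4.06 -21.97  14.03] |d| 22.36 |w| 26.4
```

>>> apply_moves:
  rows: "10 19.5 3 -4 -22 14 8.5;10 19.5 3 -4 -22 14 8.5;10 19.5 3 -4 -22 14 8.5;10 19.5 3 -4 -22 14 8.5;10 19.5 3 -4 -22 14 8.5;10 19.5 3 -4 -22 14 8.5;10 19.5 3 -4 -22 14 8.5;10 19.5 3 -4 -22 14 8.5;10 19.5 3 -4 -22 14 8.5;10 19.5 3 -4 -22 14 8.5"

```text
time: 3.82
ee_pos: [0.5796, 0.0992, 0.3426]
ee_rot: [-179.3, 0.1, 30.0]
wrist_force: [-0.1, -0.3, -0.4]
width: 0.0853
grip_force: 0.0
```

```bash
python3 - <<'E'
from k import *
from cell import r
s=r.sense();print(s["joints"].round(1),s["ee_pos"],s["ee_rot"])
E
```

```text
[ 18.7  32.7 -53.6  80.5  25.6  79.9 -95. ] [0.57958445 0.09922124 0.34256122] [-1.79337821e+02  1.31489639e-01  3.00134874e+01]
```

```bash
cat >> k.py <<'E'
SG=(-1,)*4
def jac(q):
    p=model();X,R=fk(q,p,SG);J=np.zeros((6,7))
    for i in range(7):
        e=np.zeros(7);e[i]=.01;X2,R2=fk(q+e,p,SG);J[:3,i]=(X2-X)/np.radians(.01);J[3:,i]=(R2*R.inv()).as_rotvec()/np.radians(.01)
    return X,R,J
def follow(q,poses,per=5):
    # crude model of the controller: damped least squares, clipped at limits, 7.16 deg / 41.7 mm a row
    for pos,rot in poses:
        for _ in range(per*4):
            X,R,J=jac(q);dx=pos-X;w=(rot*R.inv()).as_rotvec()
            dx*=min(1,.0104/max(1e-9,np.linalg.norm(dx)));w*=min(1,np.radians(1.79)/max(1e-9,np.linalg.norm(w)))
            dq=J.T@np.linalg.solve(J@J.T+1e-4*np.eye(6),np.r_[dx,w]);q=np.clip(q+np.degrees(dq),LO,HI)
        X,R,J=jac(q);print(q.round(0),"err mm",(np.linalg.norm(pos-X)*1e3).round(1),"deg",np.degrees((rot*R.inv()).magnitude()).round(1))
    return q
E
python3 - <<'E'
from k import *
from cell import r
q0=r.sense()["joints"]
for tgt in ([-15,20,-20,115,200,45,-110.],[-15,20,-20,115,200,45,-60.],[-15,20,-20,115,200,45,-20.]):
    P=[fk(q0+(np.array(tgt)-q0)*a,model(),SG) for a in np.linspace(.143,1,7)]
    for X,R in P: print(X.round(3),R.as_matrix()[:,2].round(2))
    print("rot per seg",[np.degrees((P[i].__getitem__(1).inv()*P[i+1][1]).magnitude()).round(0) for i in range(6)])
    follow(q0,P)
E
```

```text
[0.648 0.011 0.351] [ 0.27 -0.34 -0.9 ]
[ 0.715 -0.019  0.411] [ 0.56 -0.53 -0.63]
[0.766 0.012 0.494] [ 0.81 -0.5  -0.3 ]
[0.784 0.1   0.566] [ 0.96 -0.28 -0.01]
[0.761 0.22  0.602] [0.99 0.07 0.15]
[0.698 0.34  0.588] [0.89 0.44 0.16]
[0.605 0.43  0.53 ] [0.69 0.72 0.02]
rot per seg [np.float64(27.0), np.float64(27.0), np.float64(27.0), np.float64(27.0), np.float64(27.0), np.float64(27.0)]
[ 13.  30. -46.  85.  49.  74. -96.] err mm 0.0 deg 0.0
[  7.  28. -40.  90.  74.  68. -99.] err mm 0.0 deg 0.0
[   3.   27.  -37.   95.  100.   64. -102.] err mm 0.0 deg 0.0
[   1.   26.  -36.  100.  125.   61. -103.] err mm 0.0 deg 0.0
[  -0.   25.  -38.  105.  149.   57. -102.] err mm 0.0 deg 0.0
[ -0.  24. -40. 110. 171.  51. -98.] err mm 0.0 deg 0.0
[  1.  24. -44. 115. 191.  42. -94.] err mm 0.0 deg 0.0
[0.648 0.011 0.351] [ 0.27 -0.34 -0.9 ]
[ 0.715 -0.019  0.411] [ 0.56 -0.53 -0.63]
[0.766 0.012 0.494] [ 0.81 -0.5  -0.3 ]
[0.784 0.1   0.566] [ 0.96 -0.28 -0.01]
[0.761 0.22  0.602] [0.99 0.07 0.15]
[0.698 0.34  0.588] [0.89 0.44 0.16]
[0.605 0.43  0.53 ] [0.69 0.72 0.02]
rot per seg [np.fl
[... 581 characters left out ...]
766 0.012 0.494] [ 0.81 -0.5  -0.3 ]
[0.784 0.1   0.566] [ 0.96 -0.28 -0.01]
[0.761 0.22  0.602] [0.99 0.07 0.15]
[0.698 0.34  0.588] [0.89 0.44 0.16]
[0.605 0.43  0.53 ] [0.69 0.72 0.02]
rot per seg [np.float64(35.0), np.float64(35.0), np.float64(36.0), np.float64(36.0), np.float64(36.0), np.float64(36.0)]
[ 14.  31. -49.  85.  51.  75. -84.] err mm 0.0 deg 0.0
[ 10.  29. -46.  90.  76.  71. -74.] err mm 0.0 deg 0.0
[  6.  28. -42.  95. 101.  67. -62.] err mm 0.1 deg 0.0
[  3.  27. -40. 100. 125.  62. -50.] err mm 0.2 deg 0.3
[ -0.  25. -38. 105. 148.  57. -37.] err mm 0.2 deg 0.8
[ -3.  24. -36. 110. 171.  51. -24.] err mm 0.2 deg 1.4
[ -5.  22. -35. 116. 193.  44. -10.] err mm 0.2 deg 1.8
```

```bash
python3 - <<'E'
from k import *
from cell import r
q0=r.sense()["joints"]
F=Ro.from_euler("z",180,degrees=True)
Re=tool(48,42.8)*F
for pos in ([.46,.22,.28],[.50,.20,.30]):
 for th0 in (90,100):
  zs=tool(th0,42.8).as_matrix()[:,2];a=zs+Re.as_matrix()[:,2];a/=np.linalg.norm(a)
  for sgn in (1,-1):
    print(pos,th0,sgn)
    poses=[(np.array(pos),Ro.from_rotvec(-sgn*a*np.radians(v))*Re) for v in (180,150,120,90,60,30,0)]
    poses=[(np.array([.54,.15,.33]),poses[0][1])]+poses
    follow(q0,poses,6)
E
```

```text
[0.46, 0.22, 0.28] 90 1
[ 15.  31. -58.  87.  27.  77. -91.] err mm 0.0 deg 0.0
[   8.   29.  -57.   99.   26.   67. -103.] err mm 0.0 deg 0.0
[  12.   29.  -54.   98.   14.   63. -118.] err mm 0.0 deg 0.0
[  18.   27.  -50.  102.    1.   55. -132.] err mm 0.0 deg 0.0
[  23.   25.  -48.  109.  -13.   45. -145.] err mm 0.0 deg 0.0
[  27.   21.  -47.  117.  -29.   32. -156.] err mm 0.0 deg 0.0
[  26.   17.  -46.  125.  -51.   20. -163.] err mm 0.0 deg 1.0
[  24.   14.  -50.  131.  -78.    6. -163.] err mm 0.4 deg 7.7
[0.46, 0.22, 0.28] 90 -1
[ 15.  31. -58.  87.  27.  77. -91.] err mm 0.0 deg 0.0
[   8.   29.  -57.   99.   26.   67. -103.] err mm 0.0 deg 0.0
[  6.  28. -62. 103.  39.  67. -88.] err mm 0.0 deg 0.0
[  7.  26. -67. 110.  51.  63. -72.] err mm 0.0 deg 0.0
[ 11.  25. -72. 119.  64.  56. -56.] err mm 0.0 deg 0.0
[ 20.  23. -77. 127.  77.  44. -39.] err mm 0.3 deg 0.0
[ 30.  21. -77. 131.  90.  27. -17.] err mm 4.5 deg 0.5
[ 39.  23. -77. 131.  86.  12.  23.] err mm 0.6 deg 0.1
[0.46, 0.22, 0.28] 100 1
[  8.  35. -54.  80.  28.  89. -93.] err mm 0.0 deg 0.0
[   2.   34.  -55.
[... 2187 characters left out ...]
 59. -145.] err mm 0.0 deg 0.0
[  24.   24.  -41.  107.  -27.   45. -158.] err mm 0.0 deg 0.0
[  23.   18.  -36.  117.  -46.   31. -163.] err mm 0.0 deg 4.7
[  16.   14.  -32.  124.  -63.   18. -163.] err mm 0.0 deg 19.0
[0.5, 0.2, 0.3] 100 -1
[  8.  35. -54.  80.  28.  89. -93.] err mm 0.0 deg 0.0
[   4.   35.  -54.   86.   27.   84. -100.] err mm 0.0 deg 0.0
[  2.  33. -59.  92.  40.  83. -83.] err mm 0.0 deg 0.0
[  4.  31. -65. 101.  52.  77. -67.] err mm 0.0 deg 0.0
[ 10.  28. -73. 112.  64.  67. -50.] err mm 0.0 deg 0.0
[ 21.  25. -77. 121.  74.  51. -30.] err mm 2.5 deg 0.3
[ 31.  23. -77. 126.  81.  33.  -6.] err mm 7.9 deg 4.1
[ 37.  24. -77. 125.  71.  24.  29.] err mm 15.1 deg 13.5
```

```bash
python3 - <<'E'
from k import *
from cell import r
q0=r.sense()["joints"]
F=Ro.from_euler("z",180,degrees=True)
tgt=np.array([20,15,-25,122,205,50,-105.])
P=[fk(q0+(tgt-q0)*a,model(),SG) for a in np.linspace(.2,1,5)]
for X,R in P: print(X.round(3),R.as_matrix()[:,2].round(2))
R=tool(45,42.8)*F;d=R.as_matrix()[:,2];g=np.array([.5257,.328,.092])+.0187*d
P+=[(np.array([.44,.19,.30]),R),(g-.15*d,R),(g-.07*d,R),(g,R)]
q=follow(q0,P,7)
# later: back off and tray
ex=np.array([np.cos(np.radians(42.8)),np.sin(np.radians(42.8)),0])
Rt=tool(45,-12)*F
print("tray");follow(q,[(g-.12*ex+[0,0,.01],R),(g-.12*ex+[0,0,.2],R),(np.array([.58,-.30,.25]),Rt),(np.array([.60,-.33,.06]),Rt)],12)
E
```

```text
[ 0.659 -0.086  0.378] [ 0.34 -0.51 -0.79]
[ 0.718 -0.164  0.496] [ 0.64 -0.7  -0.33]
[ 0.747 -0.125  0.603] [ 0.86 -0.5   0.09]
[ 0.734 -0.013  0.625] [ 0.97 -0.07  0.24]
[0.67  0.098 0.549] [0.93 0.36 0.06]
[ 16.  28. -43.  89.  59.  71. -96.] err mm 0.0 deg 0.0
[ 15.  24. -35.  97.  96.  65. -99.] err mm 0.0 deg 0.0
[  17.   22.  -33.  105.  133.   61. -102.] err mm 0.0 deg 0.0
[  22.   19.  -34.  114.  169.   56. -101.] err mm 0.0 deg 0.0
[  28.   16.  -36.  122.  202.   48. -100.] err mm 0.0 deg 0.0
[  42.    8.  -53.  130.  258.   19. -154.] err mm 93.6 deg 16.8
[-18.  24.  -7. 139. 206.  29. -98.] err mm 14.7 deg 0.9
[-24.  34.  -3. 136. 200.  35. -93.] err mm 0.0 deg 0.0
[-27.  42.  -2. 131. 197.  38. -92.] err mm 0.0 deg 0.0
tray
[-21.  37.  -2. 139. 203.  41. -92.] err mm 63.2 deg 0.9
[   4.   12.  -32.  134.  230.   10. -123.] err mm 0.0 deg 0.0
[  37.   20.  -14.  125.  216.   11. -114.] err mm 70.3 deg 0.0
[  34.   46.    1.  122.  212.   35. -101.] err mm 0.0 deg 0.0
```

```bash
python3 - <<'E'
from k import *
from cell import r
q0=r.sense()["joints"]
F=Ro.from_euler("z",180,degrees=True)
tgt=np.array([20,15,-25,122,205,50,-105.])
P=[fk(q0+(tgt-q0)*a,model(),SG) for a in np.linspace(.2,1,5)]
R=tool(50,42.8)*F;d=R.as_matrix()[:,2]
ex=np.array([np.cos(np.radians(42.8)),np.sin(np.radians(42.8)),0]);tx=np.array([.426,.905,0])
g=np.array([.5441,.345,.092])-.028*ex+.0187*d
P+=[(np.array([.54,.10,.35]),R),(g-.07*ex-.10*tx+[0,0,.08],R),(g-.07*ex-.03*tx+[0,0,.03],R),(g-.04*ex,R),(g,R)]
for X,_ in P[5:]:print(X)
q=follow(q0,P,9)
Rt=tool(50,-12)*F
print("tray");follow(q,[(g+[0,0,.008],R),(g-.14*tx+[0,0,.01],R),(g-.16*tx+[0,0,.16],R),(np.array([.57,0,.26]),tool(50,15)*F),(np.array([.60,-.30,.26]),Rt),(np.array([.60,-.33,.06]),Rt)],14)
print([np.degrees((P[i][1].inv()*P[i+1][1]).magnitude()).round(0) for i in range(6)])
for X,Q in P[:6]: go(X,Q)
E
```

```text
[0.54 0.1  0.35]
[0.438414   0.19608172 0.15767497]
[0.468234   0.25943172 0.10767497]
[0.5030259  0.30696496 0.07767497]
[0.53237509 0.33414262 0.07767497]
[ 16.  28. -43.  89.  59.  71. -96.] err mm 0.0 deg 0.0
[ 15.  24. -35.  97.  96.  65. -99.] err mm 0.0 deg 0.0
[  17.   22.  -33.  105.  133.   61. -102.] err mm 0.0 deg 0.0
[  22.   19.  -34.  114.  169.   56. -101.] err mm 0.0 deg 0.0
[  28.   16.  -36.  122.  202.   48. -100.] err mm 0.0 deg 0.0
[  53.   16.  -61.  127.  258.   13. -163.] err mm 4.5 deg 33.1
[ -4.  24. -14. 139. 217.  23. -99.] err mm 36.2 deg 0.9
[-20.  34.  -4. 139. 202.  33. -92.] err mm 14.2 deg 0.9
[-25.  39.  -3. 134. 197.  33. -91.] err mm 0.0 deg 0.0
[-27.  40.  -4. 128. 197.  28. -93.] err mm 0.0 deg 0.0
tray
[-26.  39.  -4. 128. 197.  27. -93.] err mm 0.0 deg 0.0
[-11.  36.  -5. 139. 209.  35. -90.] err mm 30.2 deg 0.9
[  22.   19.  -44.  134.  237.    6. -121.] err mm 0.0 deg 0.0
[  37.   20.  -41.  125.  231.    1. -123.] err mm 9.8 deg 2.3
[  61.   27.  -54.  107.  230.    1. -125.] err mm 194.6 deg 22.2
[  29.   33.  -16.  105.  227.    1. -128.] err mm 231.4 deg 4.6
[np.float64(37.0), np.float64(36.0), np.float64(36.0), np.float64(35.0), np.float64(58.0), np.float64(0.0)]
shift cm [-2.42 19.97 -3.73] rotvec [-38.05   0.38  -6.12] |d| 20.46 |w| 38.5
shift cm [ -1.25  29.55 -15.69] rotvec [-72.09  -0.08 -21.68] |d| 33.48 |w| 75.3
shift cm [  3.21  27.45 -26.36] rotvec [-99.82  -1.71 -46.  ] |d| 38.19 |w| 109.9
shift cm [  7.72  17.07 -28.47] rotvec [-118.64   -4.42  -78.51] |d| 34.08 |w| 142.3
shift cm [  7.71   4.34 -20.73] rotvec [-125.9    -7.61 -117.64] |d| 22.54 |w| 172.5
shift cm [-3.39 -2.06 -0.71] rotvec [ 57.42  -5.5  157.53] |d| 4.03 |w| 167.8
```

```bash
cat > sim1.py <<'E'
from k import *
from cell import r
F=Ro.from_euler("z",180,degrees=True)
T=lambda th,psi:tool(th,psi)*F
ex=np.array([np.cos(np.radians(42.8)),np.sin(np.radians(42.8)),0]);tx=np.array([.426,.905,0])
def gp(th):
    return np.array([.5441,.345,.092])-.028*ex+.0187*T(th,42.8).as_matrix()[:,2]
g=gp(45)
AP=[(np.array([.54,.12,.35]),T(12,35)),(np.array([.47,.22,.20]),T(35,42.8)),(g-.06*ex-.02*tx+[0,0,.02],T(45,42.8)),(g-.03*ex,T(45,42.8)),(g,T(45,42.8))]
OUT=[(g+[0,0,.008],T(45,42.8)),(g-.09*tx+[0,0,.012],T(45,42.8)),(g-.12*tx+[0,0,.05],T(38,42.8)),(np.array([.50,.15,.27]),T(20,35)),(np.array([.60,-.05,.32]),T(15,5)),(np.array([.61,-.30,.28]),T(20,-12)),(np.array([.60,-.33,.10]),T(40,-12)),(np.array([.60,-.33,.06]),T(45,-12))]
E
python3 - <<'E'
from sim1 import *
q0=r.sense()["joints"]
tgt=np.array([20,15,-25,122,205,50,-105.])
P=[fk(q0+(tgt-q0)*a,model(),SG) for a in np.linspace(.2,1,5)]
q=follow(q0,P+AP,8);print("out");follow(q,OUT,9)
E
```

```text
[ 16.  28. -43.  89.  59.  71. -96.] err mm 0.0 deg 0.0
[ 15.  24. -35.  97.  96.  65. -99.] err mm 0.0 deg 0.0
[  17.   22.  -33.  105.  133.   61. -102.] err mm 0.0 deg 0.0
[  22.   19.  -34.  114.  169.   56. -101.] err mm 0.0 deg 0.0
[  28.   16.  -36.  122.  202.   48. -100.] err mm 0.0 deg 0.0
[ 34.  24. -35. 139. 222.  54. -94.] err mm 29.0 deg 1.0
[  8.  27. -27. 139. 207.  35. -87.] err mm 55.1 deg 0.9
[-14.  39. -15. 139. 190.  40. -78.] err mm 23.4 deg 0.9
[-18.  42. -14. 136. 187.  40. -78.] err mm 0.0 deg 0.0
[-19.  43. -14. 132. 186.  37. -78.] err mm 0.0 deg 0.0
out
[-19.  42. -15. 131. 186.  35. -79.] err mm 0.0 deg 0.0
[ -9.  40. -16. 139. 194.  41. -78.] err mm 19.6 deg 0.9
[ -0.  36. -19. 139. 202.  42. -80.] err mm 57.2 deg 0.9
[ 20.  24. -24. 139. 217.  50. -94.] err mm 78.4 deg 1.0
[ 23.  24. -14. 139. 197.  57. -90.] err mm 24.4 deg 1.0
[ 41.  31.  -9. 130. 206.  50. -96.] err mm 0.0 deg 0.0
[ 39.  43.  -5. 125. 208.  37. -95.] err mm 0.0 deg 0.0
[ 37.  46.  -4. 122. 208.  33. -95.] err mm 0.0 deg 0.0
```

```bash
cat >> sim1.py <<'E'
u=np.array([.15,-.99,0])
A=np.array
AP=[(A([.66,.08,.36]),T(15,35)),(A([.60,.15,.22]),T(33,42.8)),(A([.545,.215,.12]),T(45,42.8)),(g-.045*ex+[0,0,.005],T(45,42.8)),(g,T(45,42.8))]
OUT=[(g+[0,0,.008],T(45,42.8)),(g+.13*u+[0,0,.015],T(45,42.8)),(A([.60,.14,.20]),T(35,42.8)),(A([.66,0,.28]),T(25,15)),(A([.63,-.28,.25]),T(25,-12)),(A([.60,-.33,.10]),T(40,-12)),(A([.60,-.33,.06]),T(45,-12))]
E
python3 - <<'E'
from sim1 import *
q0=r.sense()["joints"]
tgt=np.array([10,20,-25,115,200,45,-105.])
P=[fk(q0+(tgt-q0)*a,model(),SG) for a in np.linspace(.2,1,5)]
for X,R in P+AP: print(X.round(3),R.as_matrix()[:,2].round(2))
q=follow(q0,P+AP,8);print("out");follow(q,OUT,9)
for X,R in P: go(X,R)
E
```

```text
[ 0.673 -0.057  0.372] [ 0.36 -0.46 -0.81]
[ 0.749 -0.111  0.479] [ 0.68 -0.62 -0.38]
[ 0.789 -0.054  0.58 ] [ 0.91 -0.42  0.03]
[0.779 0.069 0.606] [0.98 0.02 0.18]
[0.715 0.185 0.539] [0.9  0.43 0.03]
[0.66 0.08 0.36] [ 0.79  0.55 -0.26]
[0.6  0.15 0.22] [ 0.62  0.57 -0.54]
[0.545 0.215 0.12 ] [ 0.52  0.48 -0.71]
[0.5   0.304 0.084] [ 0.52  0.48 -0.71]
[0.533 0.335 0.079] [ 0.52  0.48 -0.71]
[ 15.  29. -43.  87.  58.  71. -96.] err mm 0.0 deg 0.0
[ 12.  26. -36.  94.  94.  63. -99.] err mm 0.0 deg 0.0
[  12.   25.  -34.  101.  130.   58. -102.] err mm 0.0 deg 0.0
[  15.   23.  -36.  108.  164.   53. -100.] err mm 0.0 deg 0.0
[ 20.  22. -39. 115. 195.  43. -96.] err mm 0.0 deg 0.0
[  40.   31.  -44.  124.  229.   37. -100.] err mm 0.0 deg 0.0
[ 25.  34. -34. 129. 225.  29. -93.] err mm 0.0 deg 0.0
[ -0.  37. -17. 134. 207.  31. -85.] err mm 0.0 deg 0.0
[-19.  41. -11. 138. 190.  42. -81.] err mm 0.0 deg 0.0
[-21.  42. -11. 132. 189.  37. -82.] err mm 0.0 deg 0.0
out
[-21.  41. -12. 131. 189.  36. -82.] err mm 0.0 deg 0.0
[  0.  41. -16. 134. 207.  34. -82.] err mm 0.0 deg 0.0
[ 22.  35. -29. 128. 229.  30. -96.] err mm 0.0 deg 0.0
[ 21.  28. -18. 129. 206.  40. -94.] err mm 0.0 deg 0.0
[ 35.  32.  -7. 128. 202.  45. -95.] err mm 0.0 deg 0.0
[ 39.  43.  -5. 125. 208.  37. -94.] err mm 0.0 deg 0.0
[ 38.  46.  -5. 122. 207.  33. -95.] err mm 0.0 deg 0.0
shift cm [ 0.22 18.19 -3.11] rotvec [-36.35   2.4   -7.37] |d| 18.45 |w| 37.2
shift cm [  4.11  26.51 -13.99] rotvec [-68.94   4.71 -23.93] |d| 30.26 |w| 73.1
shift cm [ 10.41  23.5  -24.06] rotvec [-95.87   6.06 -48.65] |d| 35.21 |w| 107.7
shift cm [ 15.65  12.29 -26.49] rotvec [-115.04    5.65  -80.84] |d| 33.13 |w| 140.7
shift cm [ 15.95  -0.85 -19.71] rotvec [-124.28    2.79 -119.15] |d| 25.37 |w| 172.2
```

>>> apply_moves:
  rows: "0 18 -3 -36 2 -7 8.5;0 18 -3 -36 2 -7 8.5;0 18 -3 -36 2 -7 8.5;0 18 -3 -36 2 -7 8.5;0 18 -3 -36 2 -7 8.5;0 18 -3 -36 2 -7 8.5;4 26.5 -14 -69 5 -24 8.5;4 26.5 -14 -69 5 -24 8.5;4 26.5 -14 -69 5 -24 8.5;4 26.5 -14 -69 5 -24 8.5;4 26.5 -14 -69 5 -24 8.5;4 26.5 -14 -69 5 -24 8.5;10.5 23.5 -24 -96 6 -49 8.5;10.5 23.5 -24 -96 6 -49 8.5;10.5 23.5 -24 -96 6 -49 8.5;10.5 23.5 -24 -96 6 -49 8.5;10.5 23.5 -24 -96 6 -49 8.5;10.5 23.5 -24 -96 6 -49 8.5"

```text
time: 5.32
ee_pos: [0.7848, -0.0528, 0.5788]
ee_rot: [88.4, 28.4, 65.0]
wrist_force: [-0.7, -2.3, -0.9]
width: 0.0851
grip_force: 0.0
```

```bash
python3 - <<'E'
from sim1 import *
q0=r.sense()["joints"];print(q0.round(1))
tgt=np.array([10,20,-30,115,200,45,-105.])
P=[fk(q0+(tgt-q0)*a,model(),SG) for a in (.5,1)]
for X,R in P+AP[:1]: go(X,R)
follow(q0,P+AP,8)
E
```

```text
[ 12.5  23.7 -33.3 100.7 128.7  57.3 -99.3]
shift cm [ 8.86  8.88 -6.55] rotvec [-24.08  13.7  -23.34] |d| 14.15 |w| 36.2
shift cm [ 20.91   8.57 -19.94] rotvec [-46.8   31.16 -46.47] |d| 30.14 |w| 72.9
shift cm [ 16.33 -15.56 -17.37] rotvec [-45.56  45.55 -62.43] |d| 28.47 |w| 89.7
[ 14.  23. -36. 108. 163.  52. -99.] err mm 0.0 deg 0.0
[ 18.  22. -42. 115. 196.  43. -97.] err mm 0.0 deg 0.0
[ 41.  31. -45. 124. 228.  37. -99.] err mm 0.0 deg 0.0
[ 25.  34. -35. 129. 225.  28. -93.] err mm 0.0 deg 0.0
[ -0.  37. -17. 134. 206.  31. -84.] err mm 0.0 deg 0.0
[-19.  41. -12. 138. 189.  42. -81.] err mm 0.0 deg 0.0
[-21.  43. -12. 132. 188.  37. -81.] err mm 0.0 deg 0.0
```

The model tracks the real arm very well.

>>> apply_moves:
  rows: "9 9 -6.5 -24 14 -23 8.5;9 9 -6.5 -24 14 -23 8.5;9 9 -6.5 -24 14 -23 8.5;9 9 -6.5 -24 14 -23 8.5;9 9 -6.5 -24 14 -23 8.5;21 8.5 -20 -47 31 -46 8.5;21 8.5 -20 -47 31 -46 8.5;21 8.5 -20 -47 31 -46 8.5;21 8.5 -20 -47 31 -46 8.5;21 8.5 -20 -47 31 -46 8.5;16 -15.5 -17.5 -45.5 45.5 -62.5 8.5;16 -15.5 -17.5 -45.5 45.5 -62.5 8.5;16 -15.5 -17.5 -45.5 45.5 -62.5 8.5;16 -15.5 -17.5 -45.5 45.5 -62.5 8.5;16 -15.5 -17.5 -45.5 45.5 -62.5 8.5;16 -15.5 -17.5 -45.5 45.5 -62.5 8.5;16 -15.5 -17.5 -45.5 45.5 -62.5 8.5;16 -15.5 -17.5 -45.5 45.5 -62.5 8.5"

```text
time: 6.82
ee_pos: [0.6621, 0.0776, 0.3652]
ee_rot: [180.0, 75.4, -145.4]
wrist_force: [0.6, 0.4, 0.1]
width: 0.0852
grip_force: 0.0
```

```bash
python3 - <<'E'
from sim1 import *
q0=r.sense()["joints"];print(q0.round(1))
for X,R in AP: go(X,R)
follow(q0,AP[1:],8)
E
```

```text
[  38.6   29.6  -41.6  122.2  227.9   37.2 -100.7]
shift cm [0.51 0.32 0.09] rotvec [-0.35  0.45 -0.1 ] |d| 0.61 |w| 0.6
shift cm [14.31  9.49  2.69] rotvec [-7.5  18.42 -3.31] |d| 17.38 |w| 20.2
shift cm [24.2  17.96  4.39] rotvec [-7.16 30.39 -4.11] |d| 30.45 |w| 31.5
shift cm [27.35 27.86  6.66] rotvec [-7.16 30.39 -4.11] |d| 39.61 |w| 31.5
shift cm [26.72 28.5  11.1 ] rotvec [-7.16 30.39 -4.11] |d| 40.61 |w| 31.5
[ 24.  34. -33. 129. 227.  29. -95.] err mm 0.0 deg 0.0
[ -1.  37. -16. 134. 207.  31. -86.] err mm 0.0 deg 0.0
[-20.  41. -10. 138. 191.  42. -82.] err mm 0.0 deg 0.0
[-22.  42. -11. 132. 189.  37. -83.] err mm 0.0 deg 0.0
```

>>> apply_moves:
  rows: "14.3 9.5 2.7 -7.5 18.4 -3.3 8.5;14.3 9.5 2.7 -7.5 18.4 -3.3 8.5;14.3 9.5 2.7 -7.5 18.4 -3.3 8.5;14.3 9.5 2.7 -7.5 18.4 -3.3 8.5;14.3 9.5 2.7 -7.5 18.4 -3.3 8.5;24.2 18 4.4 -7.2 30.4 -4.1 8.5;24.2 18 4.4 -7.2 30.4 -4.1 8.5;24.2 18 4.4 -7.2 30.4 -4.1 8.5;24.2 18 4.4 -7.2 30.4 -4.1 8.5;24.2 18 4.4 -7.2 30.4 -4.1 8.5;27.3 27.9 6.7 -7.2 30.4 -4.1 8.5;27.3 27.9 6.7 -7.2 30.4 -4.1 8.5;27.3 27.9 6.7 -7.2 30.4 -4.1 8.5;27.3 27.9 6.7 -7.2 30.4 -4.1 8.5;27.3 27.9 6.7 -7.2 30.4 -4.1 8.5;27.3 27.9 6.7 -7.2 30.4 -4.1 8.5"

```text
time: 8.15
ee_pos: [0.5011, 0.3053, 0.0861]
ee_rot: [-179.7, 45.2, -136.8]
wrist_force: [0.3, -0.9, 0.5]
width: 0.0851
grip_force: 0.0
```

```bash
python3 - <<'E'
from sim1 import *
import cv2
s=r.sense();print(s["joints"].round(1))
for X,R in AP[3:]: go(X,R)
a=r.read_camera("scene")["image"][270:390,210:350];b=r.read_camera("top")["image"][160:280,90:230]
cv2.imwrite("pics/a1.png",np.vstack([cv2.resize(i,None,fx=2.5*2/2,fy=2.5,interpolation=2) for i in (a,b)]))
cv2.imwrite("pics/a1.png",np.hstack([cv2.resize(i,(400,343),interpolation=cv2.INTER_CUBIC) for i in (a,b)]))
E
```

```text
[-20.2  40.9 -11.5 136.4 186.7  40.7 -79.7]
shift cm [ 0.25 -0.    0.07] rotvec [-0.03  0.23  0.27] |d| 0.26 |w| 0.4
shift cm [-2.56 -0.01  3.62] rotvec [-0.03  0.23  0.27] |d| 4.43 |w| 0.4
```

View pics/a1.png

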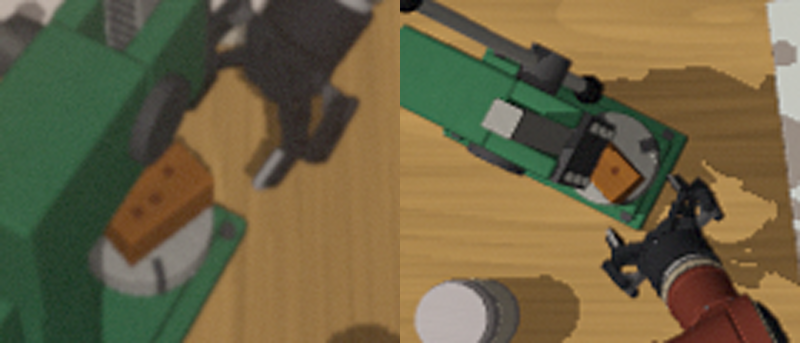

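The block's near end at about (627,190) in the right half lies on the gripper's centre line, about 34 mm ahead of the open tips at (677,183) and (612,240). Now I advance and grip.

>>> apply_moves:
  rows: "-1.2 0 1.8 0 0 0 8.5;-2.5 0 3.6 0 0 0 8.5;-2.5 0 3.6 0 0 0 8.5;-2.5 0 3.6 0 0 0 8.5;-2.5 0 3.6 0 0 0 3.5;-2.5 0 3.6 0 0 0 3.5;-2.5 0 3.6 0 0 0 3.5;-2.5 0 3.6 0 0 0 3.5;-2.5 0 3.6 0 0 0 3.5;-2.5 0 3.6 0 0 0 3.5;-2.5 0 3.6 0 0 0 3.5;-2.5 0 3.6 0 0 0 3.5"
  newtons: 50

```text
time: 9.25
ee_pos: [0.5303, 0.335, 0.0767]
ee_rot: [-179.7, 45.0, -136.7]
wrist_force: [-0.9, -0.3, 2.4]
width: 0.0444
grip_force: 51.4
```

```bash
python3 - <<'E'
from sim1 import *
q0=r.sense()["joints"];print(q0.round(1))
for X,R in OUT: go(X,R)
follow(q0,OUT,8)
E
```

```text
[-22.   42.7 -11.2 130.4 185.7  36.4 -80. ]
shift cm [-0.86 -0.2  -0.56] rotvec [ 0.09 -0.    0.38] |d| 1.05 |w| 0.4
shift cm [  3.88 -10.93  -6.25] rotvec [ 0.09 -0.    0.38] |d| 13.18 |w| 0.4
shift cm [ -2.84 -19.04 -14.5 ] rotvec [  0.12 -10.     0.37] |d| 24.1 |w| 10.0
shift cm [ -4.79 -33.38 -23.79] rotvec [ 23.04 -19.55  16.39] |d| 41.27 |w| 34.4
shift cm [ 12.47 -51.76 -36.71] rotvec [ 45.26 -18.33  31.93] |d| 64.66 |w| 58.3
shift cm [ 27.04 -53.3  -30.06] rotvec [40.53 -4.51 37.4 ] |d| 66.9 |w| 55.3
shift cm [ 29.87 -53.28 -27.23] rotvec [38.85  0.1  39.12] |d| 66.88 |w| 55.1
[-20.  42. -13. 131. 188.  36. -81.] err mm 0.0 deg 0.0
[  1.  41. -17. 134. 205.  34. -81.] err mm 0.0 deg 0.0
[ 23.  35. -31. 128. 228.  29. -95.] err mm 0.0 deg 0.0
[ 22.  28. -19. 129. 205.  40. -93.] err mm 0.0 deg 0.0
[ 36.  32.  -9. 128. 201.  44. -94.] err mm 0.0 deg 0.0
[ 40.  43.  -7. 125. 207.  37. -93.] err mm 0.0 deg 0.0
[ 38.  46.  -6. 122. 206.  32. -93.] err mm 0.0 deg 0.0
```

Gripped at 44 mm. I'll lift slightly, draw the block out, then rise.

>>> apply_moves:
  rows: "-0.9 -0.2 -0.6 0 0 0 3.5;-0.9 -0.2 -0.6 0 0 0 3.5;0.7 -3.8 -2.5 0 0 0 3.5;2.3 -7.4 -4.4 0 0 0 3.5;3.9 -10.9 -6.2 0 0 0 3.5;3.9 -10.9 -6.2 0 0 0 3.5;3.9 -10.9 -6.2 0 0 0 3.5;-2.8 -19 -14.5 0 -10 0 3.5;-2.8 -19 -14.5 0 -10 0 3.5;-2.8 -19 -14.5 0 -10 0 3.5;-2.8 -19 -14.5 0 -10 0 3.5;-4.8 -33.4 -23.8 23 -19.5 16.4 3.5;-4.8 -33.4 -23.8 23 -19.5 16.4 3.5;-4.8 -33.4 -23.8 23 -19.5 16.4 3.5;-4.8 -33.4 -23.8 23 -19.5 16.4 3.5;-4.8 -33.4 -23.8 23 -19.5 16.4 3.5;-4.8 -33.4 -23.8 23 -19.5 16.4 3.5;-4.8 -33.4 -23.8 23 -19.5 16.4 3.5"

```text
time: 10.75
ee_pos: [0.6595, 0.003, 0.279]
ee_rot: [179.8, 64.8, -164.8]
wrist_force: [0.5, 0.7, -1.5]
width: 0.0445
grip_force: 51.8
```

```bash
python3 - <<'E'
from sim1 import *
q0=r.sense()["joints"];print(q0.round(1))
for X,R in OUT[3:]: go(X,R)
follow(q0,OUT[4:],8)
E
```

```text
[ 19.2  27.2 -16.8 128.8 203.   38.9 -92.7]
shift cm [-0.08 -0.3  -0.08] rotvec [ 0.35 -0.19  0.09] |d| 0.32 |w| 0.4
shift cm [  6.99 -26.51  -8.14] rotvec [24.8  -0.2  11.54] |d| 28.6 |w| 27.4
shift cm [ 22.36 -30.56  -5.57] rotvec [23.14 14.51 14.72] |d| 38.27 |w| 31.0
shift cm [ 25.98 -30.56  -3.87] rotvec [22.53 19.42 15.75] |d| 40.3 |w| 33.7
[ 35.  32.  -7. 128. 202.  45. -95.] err mm 0.0 deg 0.0
[ 39.  43.  -5. 125. 208.  37. -95.] err mm 0.0 deg 0.0
[ 38.  46.  -5. 122. 208.  33. -95.] err mm 0.0 deg 0.0
```

>>> apply_moves:
  rows: "7 -26.5 -8.1 24.8 0 11.5 3.5;7 -26.5 -8.1 24.8 0 11.5 3.5;7 -26.5 -8.1 24.8 0 11.5 3.5;7 -26.5 -8.1 24.8 0 11.5 3.5;7 -26.5 -8.1 24.8 0 11.5 3.5;7 -26.5 -8.1 24.8 0 11.5 3.5;7 -26.5 -8.1 24.8 0 11.5 3.5;7 -26.5 -8.1 24.8 0 11.5 3.5;22.3 -30.5 -5.5 22.5 19.4 15.7 3.5;22.3 -30.5 -5.5 22.5 19.4 15.7 3.5;22.3 -30.5 -5.5 22.5 19.4 15.7 3.5;22.3 -30.5 -5.5 22.5 19.4 15.7 3.5;22.3 -30.5 -5.5 22.5 19.4 15.7 3.5;22.3 -30.5 -5.5 22.5 19.4 15.7 3.5"

```text
time: 11.92
ee_pos: [0.599, -0.3296, 0.0979]
ee_rot: [179.7, 44.8, 167.7]
wrist_force: [0.1, 0.2, -1.0]
width: 0.0444
grip_force: 51.9
```

```bash
python3 - <<'E'
from sim1 import *
q0=r.sense()["joints"];print(q0.round(1))
W=[(A([.615,-.336,.06]),T(45,-12)),(A([.615,-.336,.02]),T(45,-12)),(A([.595,-.332,.06]),T(45,-12)),(A([.58,-.32,.25]),T(45,-12))]
for X,R in W: go(X,R)
follow(q0,W,8)
E
```

```text
[ 37.9  41.5  -6.2 120.1 207.6  26.2 -97.1]
shift cm [ 1.46 -0.3   3.88] rotvec [ 0.02 -0.18 -0.24] |d| 4.16 |w| 0.3
shift cm [ 4.28 -0.31  6.72] rotvec [ 0.02 -0.18 -0.24] |d| 7.97 |w| 0.3
shift cm [ 2.91 -0.33  2.44] rotvec [ 0.02 -0.18 -0.24] |d| 3.81 |w| 0.3
shift cm [ -9.26   0.59 -12.24] rotvec [ 0.02 -0.18 -0.24] |d| 15.36 |w| 0.3
[ 38.  46.  -5. 120. 208.  31. -95.] err mm 0.0 deg 0.0
[ 36.  51.  -3. 120. 206.  36. -93.] err mm 0.0 deg 0.0
[ 38.  46.  -5. 123. 208.  33. -94.] err mm 0.0 deg 0.0
[  56.   27.  -31.  117.  220.    4. -109.] err mm 0.0 deg 0.0
```

>>> apply_moves:
  rows: "2.2 -0.3 5 0 0 0 3.5;4.2 -0.3 6.7 0 0 0 3.5;4.2 -0.3 6.7 0 0 0 3.5;4.2 -0.3 6.7 0 0 0 3.5;4.2 -0.3 6.7 0 0 0 6.8;4.2 -0.3 6.7 0 0 0 6.8;4.2 -0.3 6.7 0 0 0 6.8;4.2 -0.3 6.7 0 0 0 6.8;4.2 -0.3 6.7 0 0 0 6.8;4.2 -0.3 4 0 0 0 6.8;4.2 -0.3 0 0 0 0 6.8;3 -0.3 -4 0 0 0 6.8;2 -0.3 -8 0 0 0 6.8;2 -0.3 -8 0 0 0 6.8"

```text
time: 13.08
ee_pos: [0.5278, -0.321, 0.1499]
ee_rot: [-179.6, 45.5, 167.8]
wrist_force: [0.8, -0.6, -0.2]
width: 0.0683
grip_force: 0.0
```

```bash
python3 - <<'E'
from sim1 import *
import cv2
s=r.sense();q0=s["joints"];print(q0.round(1),s["ee_pos"])
# slab frame and start-of-push pose for disc
yaw=np.radians(7.95);xs=A([np.cos(yaw),np.sin(yaw),0]);ys=A([-np.sin(yaw),np.cos(yaw),0])
# tool down: tool x along -ys (push direction heading -82.05) or +ys
for psi in (-82.05,97.95):
    R=tool(90,psi); print(psi,ik(A([.642,.03,.15])+.1*ys,R,[-10,40,0,90,0,60,0.]))
tgt=A([20,28,-5,85,30,70,-95.])
q1=A([30,20,-10,115,200,50,-95.])
P=[fk(q0+(q1-q0)*a,model(),SG) for a in (.5,1)]+[fk(q1+(tgt-q1)*a,model(),SG) for a in np.linspace(.2,1,5)]
for X,R in P: print(X.round(3),R.as_matrix()[:,2].round(2))
follow(q0,P,8)
for X,R in P: go(X,R)
a=r.read_camera("top")["image"][120:270,200:400];cv2.imwrite("pics/b1.png",cv2.resize(a,(800,600),interpolation=cv2.INTER_CUBIC))
E
```

```text
[ 43.2  33.   -7.4 128.5 212.2  27.2 -98.5] [ 0.52783121 -0.32104168  0.14992142]
-82.05 (array([ -3.8,  39.7, -17.6,  88.9,  13.9,  53.5, 162.8]), np.float64(0.0), np.float64(0.0))
97.95 (array([-13.5,  38.8,  -0. ,  88.9,   0. ,  52.3,  -4.7]), np.float64(0.0), np.float64(0.0))
[ 0.655 -0.294  0.332] [ 0.92 -0.2  -0.35]
[ 0.711 -0.223  0.543] [ 0.99 -0.13  0.07]
[ 0.691 -0.361  0.6  ] [ 0.81 -0.54  0.21]
[ 0.624 -0.466  0.588] [ 0.49 -0.86  0.11]
[ 0.549 -0.502  0.511] [ 0.15 -0.97 -0.19]
[ 0.508 -0.451  0.405] [-0.08 -0.81 -0.58]
[ 0.522 -0.323  0.322] [-0.13 -0.41 -0.9 ]
[ 37.  27.  -9. 122. 206.  38. -96.] err mm 0.0 deg 0.0
[ 32.  20. -12. 115. 200.  50. -94.] err mm 0.0 deg 0.0
[ 28.  22.  -9. 109. 166.  54. -95.] err mm 0.0 deg 0.0
[ 25.  23.  -7. 103. 132.  58. -95.] err mm 0.0 deg 0.0
[ 25.  25.  -9.  97.  98.  63. -95.] err mm 0.0 deg 0.0
[ 27.  27. -14.  91.  67.  69. -97.] err mm 0.0 deg 0.0
[  29.   29.  -21.   85.   37.   74. -101.] err mm 0.0 deg 0.0
shift cm [-21.32   5.26  -4.34] rotvec [  0.6  -24.17  -4.75] |d| 22.39 |w| 24.6
shift cm [-39.18  13.3  -16.34] rotvec [ -1.98 -48.98  -7.95] |d| 44.48 |w| 49.7
shift cm [-43.93  -0.57 -19.55] rotvec [ 12.29 -58.68  22.93] |d| 48.08 |w| 64.2
shift cm [-39.95 -12.32 -21.69] rotvec [ 26.61 -64.32  54.86] |d| 47.1 |w| 88.6
shift cm [-29.87 -17.4  -20.95] rotvec [ 40.91 -63.74  87.59] |d| 40.42 |w| 115.8
shift cm [-18.72 -13.27 -17.21] rotvec [ 54.86 -54.29 120.2 ] |d| 28.68 |w| 142.9
shift cm [-11.96  -0.42 -12.42] rotvec [ 67.67 -32.83 150.5 ] |d| 17.24 |w| 168.2
```

View pics/b1.png

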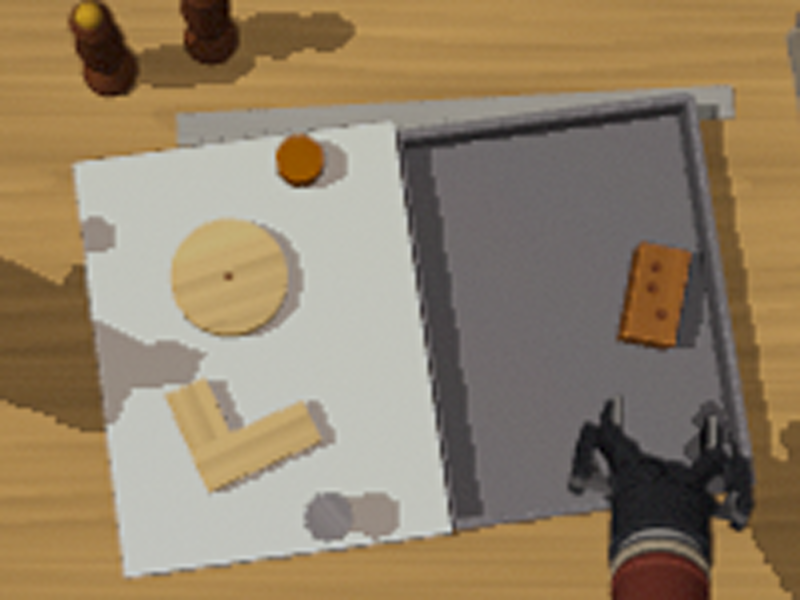

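The block lies flat in the tray at about (655,295), near the far wall, and nothing else has moved. Next I swing the wrist back to point down.

>>> apply_moves:
  rows: "-21.3 5.3 -4.3 0 -24 -5 7;-21.3 5.3 -4.3 0 -24 -5 7;-21.3 5.3 -4.3 0 -24 -5 7;-21.3 5.3 -4.3 0 -24 -5 7;-21.3 5.3 -4.3 0 -24 -5 7;-39 13.3 -16.3 -2 -49 -8 7;-39 13.3 -16.3 -2 -49 -8 7;-39 13.3 -16.3 -2 -49 -8 7;-39 13.3 -16.3 -2 -49 -8 7;-39 13.3 -16.3 -2 -49 -8 7;-44 -0.6 -19.5 12.3 -58.7 23 7;-44 -0.6 -19.5 12.3 -58.7 23 7;-44 -0.6 -19.5 12.3 -58.7 23 7;-44 -0.6 -19.5 12.3 -58.7 23 7;-44 -0.6 -19.5 12.3 -58.7 23 7;-40 -12.3 -21.7 26.6 -64.3 54.9 7;-40 -12.3 -21.7 26.6 -64.3 54.9 7;-40 -12.3 -21.7 26.6 -64.3 54.9 7;-40 -12.3 -21.7 26.6 -64.3 54.9 7;-40 -12.3 -21.7 26.6 -64.3 54.9 7"

```text
time: 14.8
ee_pos: [0.6274, -0.4701, 0.5775]
ee_rot: [81.7, 45.9, 23.3]
wrist_force: [1.3, 1.2, 1.3]
width: 0.07
grip_force: 0.0
```

```bash
cat >> sim1.py <<'E'
yaw=np.radians(7.95);xs=A([np.cos(yaw),np.sin(yaw),0]);ys=A([-np.sin(yaw),np.cos(yaw),0])
DN=tool(90,97.95)
E
python3 - <<'E'
from sim1 import *
s=r.sense();q0=s["joints"];print(q0.round(1),s["ee_pos"])
tgt=A([15,28,-5,85,0,65,-60.])
P=[fk(q0+(tgt-q0)*a,model(),SG) for a in (.25,.5,.75,1)]+[(A([.642,.03,.25])+.12*ys,DN)]
for X,R in P: print(X.round(3),R.as_matrix()[:,2].round(2))
follow(q0,P,8)
for X,R in P: go(X,R)
E
```

```text
[ 24.7  23.2  -5.6 102.  129.3  57.3 -92.5] [ 0.62737032 -0.47010319  0.57752912]
[ 0.558 -0.49   0.5  ] [ 0.18 -0.96 -0.22]
[ 0.529 -0.429  0.394] [ 0.01 -0.81 -0.59]
[ 0.542 -0.301  0.311] [-0.04 -0.45 -0.89]
[ 0.592 -0.133  0.292] [ 0.04  0.03 -1.  ]
[0.625 0.149 0.25 ] [ 0.  0. -1.]
[ 23.  24.  -7.  98.  97.  60. -84.] err mm 0.0 deg 0.0
[ 25.  26. -13.  94.  67.  64. -78.] err mm 0.0 deg 0.0
[ 27.  28. -21.  89.  40.  67. -75.] err mm 0.0 deg 0.0
[ 30.  30. -32.  85.  15.  67. -74.] err mm 0.0 deg 0.0
[  8.  39. -45.  82.  27.  70. -53.] err mm 0.0 deg 22.2
shift cm [  0.6  -10.28  -2.38] rotvec [25.78 -1.83 10.4 ] |d| 10.57 |w| 27.9
shift cm [  8.07 -16.8  -10.17] rotvec [50.22  3.56 21.85] |d| 21.23 |w| 54.9
shift cm [ 18.31 -16.42 -21.5 ] rotvec [73.46 15.13 33.3 ] |d| 32.67 |w| 82.1
shift cm [ 27.58  -7.85 -33.82] rotvec [94.14 32.74 45.04] |d| 44.34 |w| 109.4
shift cm [ 40.43   2.89 -57.1 ] rotvec [ 51.76  81.11 -16.98] |d| 70.03 |w| 97.7
```

>>> apply_moves:
  rows: "0.6 -10.3 -2.4 25.8 -1.8 10.4 7;0.6 -10.3 -2.4 25.8 -1.8 10.4 7;0.6 -10.3 -2.4 25.8 -1.8 10.4 7;0.6 -10.3 -2.4 25.8 -1.8 10.4 7;8 -16.8 -10.2 50 3.5 22 7;8 -16.8 -10.2 50 3.5 22 7;8 -16.8 -10.2 50 3.5 22 7;8 -16.8 -10.2 50 3.5 22 7;18.3 -16.4 -21.5 73.5 15 33.3 7;18.3 -16.4 -21.5 73.5 15 33.3 7;18.3 -16.4 -21.5 73.5 15 33.3 7;18.3 -16.4 -21.5 73.5 15 33.3 7;27.6 -7.9 -33.8 94 32.7 45 7;27.6 -7.9 -33.8 94 32.7 45 7;27.6 -7.9 -33.8 94 32.7 45 7;27.6 -7.9 -33.8 94 32.7 45 7;27.6 -7.9 -33.8 94 32.7 45 7"

```text
time: 16.22
ee_pos: [0.5923, -0.1297, 0.2905]
ee_rot: [-179.1, -3.0, 19.2]
wrist_force: [-0.0, -0.8, -0.8]
width: 0.0697
grip_force: 0.0
```

```bash
python3 - <<'E'
from sim1 import *
s=r.sense();q0=s["joints"];print(q0.round(1),s["ee_pos"],s["ee_rot"])
c=A([.642,.0305,0])
for ps in (97.95,-82.05):
    D=tool(90,ps);P=[(c+.11*ys+[0,0,.25],D),(c+.11*ys+[0,0,.062],D),(c+.05*ys+[0,0,.057],D),(c-.2*ys+[0,0,.057],D),(c-.26*ys+[0,0,.057],D)]
    print(ps);follow(q0,P,18)
    for X,R in P[:2]: go(X,R);print(X)
E
```

```text
[ 29.4  29.8 -29.6  85.4  13.4  66.2 -72.6] [ 0.59225511 -0.12969006  0.2904959 ] [-179.12141178   -2.9955455    19.16779644]
97.95
[ 10.  40. -48.  81.  30.  72. -32.] err mm 0.0 deg 0.0
[  7.  51. -41.  93.  40.  52. -41.] err mm 0.0 deg 0.0
[ 13.  51. -42.  94.  41.  51. -36.] err mm 0.0 deg 0.0
[ 33.  55. -44.  85.  42.  57. -13.] err mm 0.0 deg 0.0
[ 37.  57. -44.  81.  42.  60.  -7.] err mm 0.0 deg 0.0
shift cm [ 11.87 -24.21   5.05] rotvec [  1.32  -3.11 -78.74] |d| 27.43 |w| 78.8
[0.62678602 0.13944281 0.25      ]
shift cm [ 10.89 -23.93  23.82] rotvec [  1.32  -3.11 -78.74] |d| 35.47 |w| 78.8
[0.62678602 0.13944281 0.062     ]
-82.05
[ -19.   34.    7.   81.   -5.   65. -163.] err mm 0.0 deg 18.9
[ -28.   47.   25.   93.  -26.   46. -163.] err mm 0.0 deg 0.0
[ -22.   47.   24.   94.  -25.   45. -158.] err mm 0.0 deg 0.0
[   1.   50.   23.   85.  -23.   50. -140.] err mm 0.0 deg 0.0
[   6.   52.   22.   80.  -22.   52. -137.] err mm 0.0 deg 0.0
shift cm [ 11.87 -24.21   5.05] rotvec [ -3.28  -1.4  101.21] |d| 27.43 |w| 101.3
[0.62678602 0.13944281 0.25      ]
shift cm [ 10.89 -23.93  23.82] rotvec [ -3.28  -1.4  101.21] |d| 35.47 |w| 101.3
[0.62678602 0.13944281 0.062     ]
```

>>> apply_moves:
  rows: "11.7 -23.2 5 1.3 -3.1 -78.7 6;11.7 -23.2 5 1.3 -3.1 -78.7 6;11.7 -23.2 5 1.3 -3.1 -78.7 6;11.7 -23.2 5 1.3 -3.1 -78.7 6;11.7 -23.2 5 1.3 -3.1 -78.7 6;11.7 -23.2 5 1.3 -3.1 -78.7 6;11.7 -23.2 5 1.3 -3.1 -78.7 6;11.7 -23.2 5 1.3 -3.1 -78.7 6;11.7 -23.2 5 1.3 -3.1 -78.7 6;11.7 -23.2 5 1.3 -3.1 -78.7 6;11.7 -23.2 5 1.3 -3.1 -78.7 6;11.7 -23.2 5 1.3 -3.1 -78.7 6;11.2 -23.1 15 1.3 -3.1 -78.7 6;10.7 -23 22 1.3 -3.1 -78.7 6;10.7 -23 24.5 1.3 -3.1 -78.7 6;10.7 -23 24.5 1.3 -3.1 -78.7 6;10.7 -23 24.5 1.3 -3.1 -78.7 6"

```text
time: 17.63
ee_pos: [0.6265, 0.1244, 0.0502]
ee_rot: [-179.8, 0.6, 97.7]
wrist_force: [-0.8, 0.0, -0.2]
width: 0.0602
grip_force: 0.0
```

```bash
python3 - <<'E'
from sim1 import *
s=r.sense();q0=s["joints"];print(q0.round(1))
c=A([.642,.0305,0])
P=[(c+y*ys+[0,0,.052],DN) for y in (.1,.05,-.185)]
for X,R in P: go(X,R)
follow(q0,P,10)
E
```

```text
[  8.4  51.9 -39.8  92.3  40.8  51.6 -39.4]
shift cm [ 0.48  0.24 -0.18] rotvec [-0.24  0.6  -0.23] |d| 0.57 |w| 0.7
shift cm [-4.52  0.26 -0.13] rotvec [-0.24  0.6  -0.23] |d| 4.53 |w| 0.7
shift cm [-28.02   0.35   0.12] rotvec [-0.24  0.6  -0.23] |d| 28.02 |w| 0.7
[  7.  51. -40.  94.  41.  51. -40.] err mm 0.0 deg 0.0
[ 12.  51. -41.  94.  41.  51. -36.] err mm 0.0 deg 0.0
[ 32.  55. -43.  86.  42.  56. -15.] err mm 0.0 deg 0.0
```

>>> apply_moves:
  rows: "-1.5 0.25 -0.2 0 0 0 6;-3 0.25 -0.2 0 0 0 6;-4.5 0.25 -0.2 0 0 0 6;-6 0.25 -0.2 0 0 0 6;-7.5 0.25 -0.2 0 0 0 6;-9 0.25 -0.2 0 0 0 6;-10.5 0.25 -0.2 0 0 0 6;-12 0.3 -0.2 0 0 0 6;-13.5 0.3 -0.2 0 0 0 6;-15 0.3 -0.2 0 0 0 6;-16.5 0.3 -0.1 0 0 0 6;-18 0.3 -0.1 0 0 0 6;-19.5 0.3 -0.1 0 0 0 6;-21 0.3 -0.1 0 0 0 6;-22.5 0.3 0 0 0 0 6;-24 0.3 0 0 0 0 6;-25.5 0.3 0 0 0 0 6;-27 0.3 0 0 0 0 6;-28 0.3 0 0 0 0 6;-28 0.3 0 0 0 0 6"

```text
time: 19.3
ee_pos: [0.6694, -0.1556, 0.0559]
ee_rot: [-180.0, 0.6, 97.6]
wrist_force: [0.1, -0.2, -0.4]
width: 0.0598
grip_force: 0.0
```

```bash
python3 - <<'E'
from sim1 import *
import cv2
a=r.read_camera("top")["image"][130:270,210:400];b=r.read_camera("scene")["image"][140:280,180:370]
cv2.imwrite("pics/c1.png",np.hstack([cv2.resize(i,(400,295),interpolation=cv2.INTER_CUBIC) for i in (a,b)]))
E
```

```text
(no output)
```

View pics/c1.png

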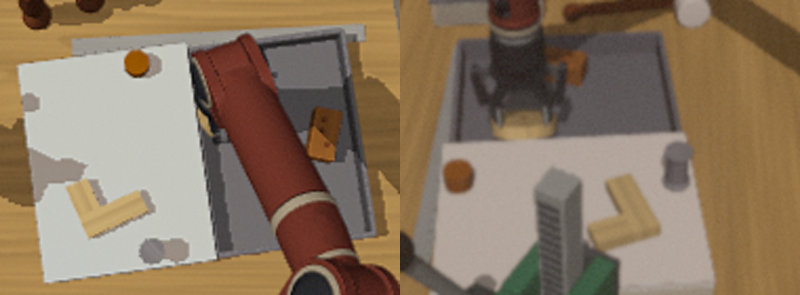

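The disc is off the slab and partly hidden under the gripper at about (205,118) on the left and (523,122) on the right; the ell, spool and wax have not moved. I'll back off to above the ell and measure how the disc lies from its colour.

```bash
python3 - <<'E'
from sim1 import *
s=r.sense();q0=s["joints"];print(q0.round(1))
E_=A([.5227,.0545,0]);D=tool(90,25.7)
P=[(s["ee_pos"]+[0,0,.15],Ro.from_euler("xyz",s["ee_rot"],degrees=True)),(E_+[0,0,.2],D),(E_+[0,0,.048],D)]
for X,R in P: go(X,R)
follow(q0,P,12)
E
```

```text
[ 32.   55.2 -41.9  83.7  41.2  57.1 -12.7]
shift cm [-9.0e-02  1.0e-02 -1.5e+01] rotvec [0. 0. 0.] |d| 15.0 |w| 0.0
shift cm [ 22.24 -11.73 -14.5 ] rotvec [ 0.24  0.26 72.12] |d| 29.03 |w| 72.1
shift cm [ 22.33 -11.74   0.7 ] rotvec [ 0.24  0.26 72.12] |d| 25.24 |w| 72.1
[ 33.  46. -47.  77.  34.  71.  -8.] err mm 0.0 deg 0.0
[ 10.  29. -28. 103.  17.  52. -89.] err mm 0.0 deg 0.0
[  5.  41. -20. 112.  26.  32. -97.] err mm 0.0 deg 0.0
```

>>> apply_moves:
  rows: "0 0 -4 0 0 0 6;0 0 -8 0 0 0 6;0 0 -12 0 0 0 6;0 0 -15 0 0 0 6;22.2 -11.7 -14.5 0 0 72 6;22.2 -11.7 -14.5 0 0 72 6;22.2 -11.7 -14.5 0 0 72 6;22.2 -11.7 -14.5 0 0 72 6;22.2 -11.7 -14.5 0 0 72 6;22.2 -11.7 -14.5 0 0 72 6;22.2 -11.7 -14.5 0 0 72 6;22.2 -11.7 -14.5 0 0 72 6;22.2 -11.7 -14.5 0 0 72 6;22.2 -11.7 -14.5 0 0 72 6;22.2 -11.7 -14.5 0 0 72 6;22.2 -11.7 -14.5 0 0 72 6"

```text
time: 20.73
ee_pos: [0.5224, 0.0558, 0.2003]
ee_rot: [179.6, 0.1, 26.2]
wrist_force: [-0.8, 0.3, -0.2]
width: 0.0598
grip_force: 0.0
```

```bash
python3 - <<'E'
from sim1 import *
import cv2
s=r.sense();print(s["joints"].round(1));go(A([.5227,.0545,.048]),tool(90,25.7))
sc=A([.585,.0025,0])
def blobs(n):
    im=r.read_camera(n)["image"];cv2.imwrite(f"pics/{n}_d.png",im);hsv=cv2.cvtColor(im,cv2.COLOR_BGR2HSV)
    h0=cv2.cvtColor(cv2.imread(f"pics/{n}0.png"),cv2.COLOR_BGR2HSV)
    ref=h0[190,254] if n=="top" else h0[245,235]; print(n,"ref",ref)
    m=(abs(hsv.astype(int)-ref)<[8,50,60]).all(2).astype(np.uint8)
    m=cv2.morphologyEx(m,cv2.MORPH_OPEN,np.ones((3,3)))
    roi=np.zeros_like(m);q=A([px(n,sc+a*xs+b*ys+[0,0,.04]) for a,b in ((-.18,.14),(.18,.14),(.17,-.4),(-.17,-.4))]).astype(int)
    cv2.fillPoly(roi,[q],1);N,L,st,ce=cv2.connectedComponentsWithStats(m*roi)
    for i in range(1,N):
        if st[i,4]>60:
            ct=cv2.findContours((L==i).astype(np.uint8),0,1)[0][0];W=at(n,ce[i],.03)-sc
            print(st[i],cv2.fitEllipse(ct),"slab xy@.03",(W@xs).round(3),(W@ys).round(3))
    return im
blobs("top");blobs("scene")
E
```

```text
[ 11.8  28.9 -30.5 104.   18.6  52.1 -91. ]
shift cm [-0.02  0.03 15.23] rotvec [0.36 0.06 0.49] |d| 15.23 |w| 0.6
top ref [ 19 116 183]
[304 168  27  28 620] ((317.12017822265625, 181.7535400390625), (26.510801315307617, 28.072824478149414), 152.1183624267578) slab xy@.03 0.063 -0.191
[264 221  15  14 134] ((270.833251953125, 227.94871520996094), (11.97291374206543, 14.037261962890625), 68.86663055419922) slab xy@.03 -0.076 -0.01
scene ref [ 19 108 163]
[223 192  31  15 406] ((237.97425842285156, 198.82081604003906), (14.643834114074707, 33.111114501953125), 86.3403091430664) slab xy@.03 0.065 -0.196
[269 224  35  35 721] ((285.748046875, 242.44747924804688), (31.662324905395508, 34.73611831665039), 26.2175350189209) slab xy@.03 -0.074 0.008
```

```bash
python3 - <<'E'
from sim1 import *
import cv2
X,e=tri((317.12,181.75),(237.97,198.82));W=X-A([.585,.0025,0]);print(X,e,W@xs,W@ys)
# predicted outlines: flat at floor / leaning, ellipse sizes
for name,cz,tilt,cy in (("flat",.024,0,-.196),("lean",.045,24,-.190)):
    c=A([.585,.0025,0])+.062*xs+cy*ys+A([0,0,cz]);t=np.radians(tilt);v=np.cos(t)*ys+A([0,0,np.sin(t)])
    for n in ("top","scene"):
        p=A([px(n,c+.05*(np.cos(a)*xs+np.sin(a)*v)) for a in np.linspace(0,6.28,60)]).astype(np.float32);print(name,n,cv2.fitEllipse(p))
im=cv2.imread("pics/top_d.png")[155:205,295:340];im2=cv2.imread("pics/scene_d.png")[180:225,210:265]
print(cv2.cvtColor(im2,cv2.COLOR_BGR2GRAY)[::2,::4])
E
```

```text
[ 0.67472626 -0.17808451  0.03347043] 0.0024493222969372954 0.06388746943106592 -0.19125888007486355
flat top ((318.2586669921875, 182.23983764648438), (28.112686157226562, 28.52443504333496), 112.68058776855469)
flat scene ((239.0604705810547, 200.3093719482422), (20.46743392944336, 30.763885498046875), 85.77400970458984)
lean top ((316.981201171875, 181.4807586669922), (24.666593551635742, 28.898244857788086), 158.03404235839844)
lean scene ((238.67745971679688, 196.6049346923828), (9.3062744140625, 31.202966690063477), 86.79776000976562)
[[ 61  93  89  90  91  92  89  88  88  91  89  84  84  79]
 [ 75  89  88  90  87  93  90  90  93  86  89  88  88  90]
 [ 76  93  89  92  91  88  92  89  86  92  88  92  89  89]
 [ 85  89  94  89  92  87  90  91  88  91  90  89  89  88]
 [ 82  89  89  87  88  91  91  92  90  88  91  89  88  89]
 [ 85  89  91  91  92  86  94  94  92  88  89  89  90  91]
 [ 83  90  92  91  91  99 100 101 104 103  94  90  89  89]
 [ 82  90  87  92 108 108 106 105 104 103 102  90  89  87]
 [ 85  89  90  94 116 114 108 100 108 105 104  92  88  90]
 [ 87  91  92  92 118 117 112 106 107 112 108  82  91  91]
 [ 90  93  91  92 125 137 135 134 131 133 121  80  89  89]
 [ 91  91  91  89 126 150 154 152 144 137 120  77  90  87]
 [ 88  93  89  92 120 147 152 154 142 134 104  91 104 113]
 [ 98 107 108 113 108 133 156 162 160 152 148 154 161 164]
 [153 160 161 165 163 166 166 167 167 166 168 168 170 166]
 [169 170 169 166 167 168 168 169 168 168 168 166 166 170]
 [167 168 170 170 168 168 168 168 170 166 170 169 168 169]
 [166 168 167 170 169 167 168 168 168 169 169 168 167 169]
 [117 164 171 169 169 167 169 169 170 167 168 169 167 170]
 [ 87 150 168 169 167 169 169 166 170 169 167 165 167 169]
 [ 83 105 170 168 168 168 168 167 170 169 154 139 161 169]
 [ 84  82 168 169 169 168 168 168 170 167 131 126 135 153]
 [ 81  79 168 169 169 167 167 168 169 162 128 127 129 130]]
```

```bash
python3 - <<'E'
from sim1 import *
q0=r.sense()["joints"]
b=A([.585,.0025,0])+.064*xs
P=[(b-.11*ys+[0,0,.15],DN),(b-.11*ys+[0,0,.053],DN),(b-.16*ys+[0,0,.052],DN),(b-.20*ys+[0,0,.045],DN)]
for X,R in P: go(X,R)
follow(q0,P,14)
E
```

```text
shift cm [ 5.94 19.88  5.12] rotvec [  0.26   0.27 -71.85] |d| 21.37 |w| 71.9
shift cm [ 5.95 19.82 14.82] rotvec [  0.26   0.27 -71.85] |d| 25.46 |w| 71.9
shift cm [ 4.39 24.57 14.96] rotvec [  0.26   0.27 -71.85] |d| 29.1 |w| 71.9
shift cm [ 3.15 28.37 15.68] rotvec [  0.26   0.27 -71.85] |d| 32.57 |w| 71.9
[ 30.  48. -48.  84.  38.  65. -16.] err mm 0.0 deg 0.0
[ 28.  54. -44.  89.  43.  55. -21.] err mm 0.0 deg 0.0
[ 32.  55. -44.  86.  43.  57. -16.] err mm 0.0 deg 0.0
[ 34.  57. -45.  84.  44.  58. -12.] err mm 0.0 deg 0.0
```

>>> apply_moves:
  rows: "5.9 19.9 5 0 0 -72 3.5;5.9 19.9 5 0 0 -72 3.5;5.9 19.9 5 0 0 -72 3.5;5.9 19.9 5 0 0 -72 3.5;5.9 19.9 5 0 0 -72 3.5;5.9 19.9 5 0 0 -72 3.5;5.9 19.9 5 0 0 -72 3.5;5.9 19.9 5 0 0 -72 3.5;5.9 19.9 5 0 0 -72 3.5;5.9 19.9 5 0 0 -72 3.5;5.9 19.9 5 0 0 -72 3.5;5.9 19.9 8.5 0 0 -72 3.5;5.9 19.9 12 0 0 -72 3.5;5.9 19.8 14.5 0 0 -72 3.5;5.9 19.8 14.7 0 0 -72 3.5;5.9 19.8 14.7 0 0 -72 3.5"

```text
time: 22.17
ee_pos: [0.6621, -0.0989, 0.0531]
ee_rot: [-179.9, 0.3, 97.8]
wrist_force: [-0.4, 1.2, 0.5]
width: 0.0349
grip_force: 0.0
```

```bash
python3 - <<'E'
from sim1 import *
s=r.sense();print(s["joints"].round(1));b=A([.585,.0025,0])+.064*xs
for y,z in ((-.11,.053),(-.16,.052),(-.2,.045)): go(b+y*ys+[0,0,z],DN)
E
```

```text
[ 28.4  54.4 -42.   86.8  41.8  55.4 -18.4]
shift cm [0.11 0.16 0.01] rotvec [-0.08  0.32 -0.15] |d| 0.2 |w| 0.4
shift cm [-4.88  0.18  0.14] rotvec [-0.08  0.32 -0.15] |d| 4.89 |w| 0.4
shift cm [-8.88  0.19  0.86] rotvec [-0.08  0.32 -0.15] |d| 8.92 |w| 0.4
```

>>> apply_moves:
  rows: "-1 0.2 0 0 0 0 3.5;-2 0.2 0 0 0 0 3.5;-3 0.2 0 0 0 0 3.5;-4 0.2 0 0 0 0 3.5;-5 0.2 0 0 0 0 3.5;-5.8 0.2 0.2 0 0 0 3.5;-6.6 0.2 0.5 0 0 0 3.5;-7.4 0.2 0.7 0 0 0 3.5;-8.2 0.2 0.8 0 0 0 3.5;-9 0.2 0.8 0 0 0 3.5;-9 0.2 0.8 0 0 0 3.5"

```text
time: 23.08
ee_pos: [0.6772, -0.1909, 0.0464]
ee_rot: [180.0, 0.5, 97.7]
wrist_force: [0.7, -0.7, -0.3]
width: 0.0348
grip_force: 0.0
```

```bash
python3 - <<'E'
from sim1 import *
s=r.sense();print(s["joints"].round(1))
E_=A([.5227,.0545,0]);D=tool(90,25.7)
for X in (s["ee_pos"]+[0,0,.14],E_+[0,0,.2],E_+[0,0,.048]): go(X,D)
E
```

```text
[ 34.4  57.2 -42.2  80.6  42.2  58.3  -9.3]
shift cm [-1.2e-01  1.0e-02 -1.4e+01] rotvec [ 0.33  0.39 71.99] |d| 14.0 |w| 72.0
shift cm [ 26.26 -12.01 -15.58] rotvec [ 0.33  0.39 71.99] |d| 32.81 |w| 72.0
shift cm [ 26.39 -12.02  -0.38] rotvec [ 0.33  0.39 71.99] |d| 29.0 |w| 72.0
```

>>> apply_moves:
  rows: "0 0 -4 0 0 0 6;0 0 -8 0 0 0 6;0 0 -12 0 0 0 6;0 0 -14 0 0 0 6;26.2 -12 -15.6 0 0 72 6;26.2 -12 -15.6 0 0 72 6;26.2 -12 -15.6 0 0 72 6;26.2 -12 -15.6 0 0 72 6;26.2 -12 -15.6 0 0 72 6;26.2 -12 -15.6 0 0 72 6;26.2 -12 -15.6 0 0 72 6;26.2 -12 -15.6 0 0 72 6;26.2 -12 -15.6 0 0 72 6;26.2 -12 -15.6 0 0 72 6;26.2 -12 -15.6 0 0 72 6;26.2 -12 -15.6 0 0 72 6"

```text
time: 24.42
ee_pos: [0.522, 0.0569, 0.2014]
ee_rot: [179.6, 0.0, 26.1]
wrist_force: [-0.3, -0.9, -0.2]
width: 0.0596
grip_force: 0.0
```

```bash
cat > bl.py <<'E'
from sim1 import *
import cv2
sc=A([.585,.0025,0])
def blobs(n,tag="e"):
    im=r.read_camera(n)["image"];cv2.imwrite(f"pics/{n}_{tag}.png",im);hsv=cv2.cvtColor(im,cv2.COLOR_BGR2HSV)
    ref=A([19,112,175])
    m=(abs(hsv.astype(int)-ref)<[8,50,60]).all(2).astype(np.uint8)
    m=cv2.morphologyEx(m,cv2.MORPH_OPEN,np.ones((3,3)))
    roi=np.zeros_like(m);q=A([px(n,sc+a*xs+b*ys+[0,0,.04]) for a,b in ((-.18,.14),(.18,.14),(.17,-.4),(-.17,-.4))]).astype(int)
    cv2.fillPoly(roi,[q],1);N,L,st,ce=cv2.connectedComponentsWithStats(m*roi)
    for i in range(1,N):
        if st[i,4]>60:
            ct=cv2.findContours((L==i).astype(np.uint8),0,1)[0][0];W=at(n,ce[i],.024)-sc
            print(n,st[i],cv2.fitEllipse(ct),"slab xy@.024",(W@xs).round(3),(W@ys).round(3))
E
python3 - <<'E'
from bl import *
blobs("top");blobs("scene")
s=r.sense();print(s["joints"].round(1));go(A([.5227,.0545,.048]),tool(90,25.7))
E
```

```text
top [306 168  29  29 654] ((319.82318115234375, 182.0690155029297), (27.83150863647461, 28.111360549926758), 175.81358337402344) slab xy@.024 0.062 -0.201
top [264 221  15  14 154] ((271.0616455078125, 227.689697265625), (11.814395904541016, 15.042940139770508), 65.1158218383789) slab xy@.024 -0.074 -0.011
scene [223 189  32  18 468] ((238.41551208496094, 197.88536071777344), (17.61285400390625, 32.74696350097656), 86.57225799560547) slab xy@.024 0.064 -0.207
scene [269 225  35  34 649] ((285.3147277832031, 243.42738342285156), (30.85932731628418, 32.671451568603516), 90.41807556152344) slab xy@.024 -0.075 0.008
[ 12.2  28.9 -31.3 103.9  19.   52.3 -91.6]
shift cm [-0.02  0.11 15.32] rotvec [0.36 0.05 0.33] |d| 15.32 |w| 0.5
```

The disc now measures round in the top image, at slab y -0.201, so it lies flat inside the tray. Now I grip the ell by its short leg.

>>> apply_moves:
  rows: "0 0.1 4 0 0 0 6;0 0.1 8 0 0 0 6;0 0.1 12 0 0 0 6;0 0.1 14.5 0 0 0 6;0 0.1 15.2 0 0 0 6;0 0.1 15.2 0 0 0 6;0 0.1 15.2 0 0 0 2.5;0 0.1 15.2 0 0 0 2.5;0 0.1 15.2 0 0 0 2.5;0 0.1 15.2 0 0 0 2.5;0 0.1 15.2 0 0 0 2.5;0 0.1 15.2 0 0 0 2.5;0 0.1 15.2 0 0 0 2.5;0 0.1 14 0 0 0 2.5;0 0.1 11 0 0 0 2.5;0 0.1 7 0 0 0 2.5;0 0.1 3 0 0 0 2.5;0 0.1 0 0 0 0 2.5;0 0.1 -2 0 0 0 2.5"

```text
time: 26.1
ee_pos: [0.5236, 0.0559, 0.225]
ee_rot: [179.5, -0.2, 25.9]
wrist_force: [0.1, -0.0, -2.0]
width: 0.0372
grip_force: 50.6
```

```bash
python3 - <<'E'
from bl import *
blobs("top","f")
s=r.sense();q0=s["joints"];print(q0.round(1))
# ell centre target in tray (tray centre = slab -.271 y): x=-.085,y=-.262, rotated so ell axes parallel to tray
yt=7.95
for yt in (7.95,-20):
  t=np.radians(yt);e1=A([np.cos(t),np.sin(t),0]);e2=A([-e1[1],e1[0],0])
  for cx,cy in ((-.09,-.25),):
    g=sc+cx*xs+cy*ys+.018*e1+.0335*e2
    P=[(sc-.03*xs-.1*ys+[0,0,.22],tool(90,yt)),(g+[0,0,.16],tool(90,yt)),(g+[0,0,.012],tool(90,yt))]
    print(yt,g,np.hypot(*g[:2]))
    for X,R in P: go(X,R)
    follow(q0,P,14)
E
```

```text
top [306 168  29  29 654] ((319.8190612792969, 182.06626892089844), (27.848140716552734, 28.102617263793945), 173.7020263671875) slab xy@.024 0.062 -0.201
top [263 217  17  16 186] ((270.6853332519531, 224.22222900390625), (13.271528244018555, 16.968469619750977), 63.76091003417969) slab xy@.024 -0.062 -0.011
[ 13.2  27.2 -32.5 101.9  18.   55.3 -90.8]
7.95 [ 0.54363585 -0.22187749  0.        ] 0.5871708107685922
shift cm [-2.93 16.04  0.92] rotvec [ 0.5  -0.64 17.92] |d| 16.33 |w| 17.9
shift cm [-10.56  25.77   6.94] rotvec [ 0.5  -0.64 17.92] |d| 28.7 |w| 17.9
shift cm [-10.71  25.62  21.74] rotvec [ 0.5  -0.64 17.92] |d| 35.26 |w| 17.9
[ 24.  32. -27.  94.  16.  58. -89.] err mm 0.0 deg 0.0
[ 35.  36. -26.  97.  19.  51. -79.] err mm 0.0 deg 0.0
[ 31.  47. -19. 104.  26.  34. -85.] err mm 0.0 deg 0.0
-20 [ 0.55881434 -0.23222174  0.        ] 0.6051449438655917
shift cm [-2.93 16.04  0.92] rotvec [ 0.34 -0.76 45.87] |d| 16.33 |w| 45.9
shift cm [-9.65 27.36  6.97] rotvec [ 0.34 -0.76 45.87] |d| 29.84 |w| 45.9
shift cm [-9.79 27.21 21.77] rotvec [ 0.34 -0.76 45.87] |d| 36.19 |w| 45.9
[  20.   31.  -19.   94.   11.   57. -112.] err mm 0.0 deg 0.0
[  31.   36.  -18.   94.   14.   52. -101.] err mm 0.0 deg 0.0
[  28.   47.  -14.  101.   18.   34. -105.] err mm 0.0 deg 0.0
```

>>> apply_moves:
  rows: "-2.9 16 0.9 0.5 -0.6 18 2.5;-2.9 16 0.9 0.5 -0.6 18 2.5;-2.9 16 0.9 0.5 -0.6 18 2.5;-2.9 16 0.9 0.5 -0.6 18 2.5;-10.3 24.8 7 0.5 -0.6 18 2.5;-10.3 24.8 7 0.5 -0.6 18 2.5;-10.3 24.8 7 0.5 -0.6 18 2.5;-10.3 24.8 7 0.5 -0.6 18 2.5;-10.3 24.8 10 0.5 -0.6 18 2.5;-10.3 24.8 13 0.5 -0.6 18 2.5;-10.4 24.7 16 0.5 -0.6 18 2.5;-10.4 24.7 19 0.5 -0.6 18 2.5;-10.4 24.7 21 0.5 -0.6 18 2.5;-10.4 24.7 22 0.5 -0.6 18 2.5;-10.4 24.7 22 0.5 -0.6 18 2.5;-10.4 24.7 22 0.5 -0.6 18 2.5"

```text
time: 27.48
ee_pos: [0.5374, -0.2133, 0.0033]
ee_rot: [-180.0, 0.6, 7.9]
wrist_force: [0.1, 0.3, -0.3]
width: 0.0369
grip_force: 53.5
```

>>> apply_moves:
  rows: "0 0 0 0 0 0 5.2;0 0 0 0 0 0 5.2;0 0 0 0 0 0 5.2;0 0 0 0 0 0 5.2;0 0 -1 0 0 0 5.2;0 0 -3 0 0 0 5.2;0 0 -6 0 0 0 5.2;0 0 -10 0 0 0 5.2;0 0 -14 0 0 0 5.2;0 0 -18 0 0 0 5.2;0 0 -22 0 0 0 5.2;0 8 -26 0 0 0 5.2;0 18 -28 0 0 0 5.2;0 28 -28 0 0 0 5.2;0 28 -28 0 0 0 5.2;0 28 -28 0 0 0 5.2;0 28 -28 0 0 0 5.2;0 28 -28 0 0 0 5.2"

```text
time: 28.98
ee_pos: [0.5775, -0.4933, 0.2841]
ee_rot: [180.0, 0.6, 7.8]
wrist_force: [1.1, -0.8, -0.1]
width: 0.0518
grip_force: 0.0
```

```bash
python3 - <<'E'
from bl import *
blobs("top","z");blobs("scene","z")
a=cv2.imread("pics/top_z.png")[110:290,80:440];b=cv2.imread("pics/scene_z.png")[110:390,110:390]
cv2.imwrite("pics/z.png",np.hstack([cv2.resize(a,(500,250),interpolation=2),cv2.resize(b,(250,250),interpolation=2)]))
cv2.imwrite("pics/z.png",np.vstack([cv2.resize(a,(640,320),interpolation=2),np.pad(cv2.resize(b,(280,280),interpolation=2),((0,0),(0,360),(0,0)))]))
E
```

```text
top [306 168  29  29 651] ((319.8399658203125, 182.0547637939453), (27.70665168762207, 28.131153106689453), 164.15330505371094) slab xy@.024 0.062 -0.202
top [321 213  33  27 536] ((334.3435974121094, 227.79849243164062), (24.9090576171875, 35.078285217285156), 112.26030731201172) slab xy@.024 -0.107 -0.227
scene [273 179  28  25 485] ((288.2211608886719, 193.21653747558594), (23.56162452697754, 30.764070510864258), 55.268436431884766) slab xy@.024 -0.102 -0.217
scene [223 189  32  18 466] ((238.3755340576172, 197.93405151367188), (17.546398162841797, 32.66142272949219), 86.54590606689453) slab xy@.024 0.064 -0.207
```

View pics/z.png

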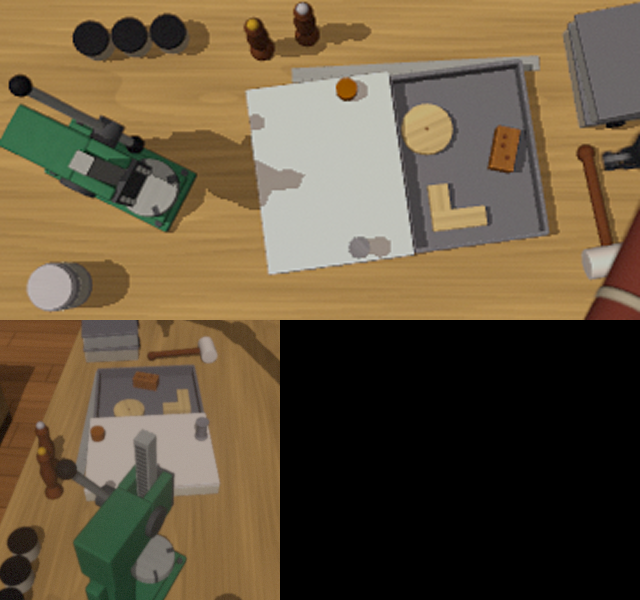

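The disc (428,128), the block (505,148) and the ell (455,208) all lie flat in the tray. The spool, wax, mallet and tin are undisturbed and the robot touches nothing, so I'm handing in.

```bash
python3 -c "
from cell import r
print(r.job_done())"
```

```text
the job is handed in; nothing more can be done
None
```

I handed the job in at about 29 s: the block, the disc and the ell all lie flat inside the scrap tray, the ram was not knocked as far as I could see, and the spool, wax, mallet and tin are where they stood; the judge returned no verdict.

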